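# Put the balls into the check valve bodies

## Task

Every valve body in the row on the fixture must get its ball before the covers go on: put one of the large (38 mm) steel balls from the ball board into the inclined port of each body that has none, one at a time, so that it runs down home onto its seat. Let each ball go right at the mouth of the port, not from a height, for the seats are finish-machined. Do not disturb the ball of a body that has one, and leave the smaller balls on the board and everything else on the bench where it is.

Things in the scene. Friction and masses are not known exactly. Their poses are not given: they have to be found in the camera images.
- fixture: steel plate 720 (y) x 200 (x) x 8 mm carrying the row of valve bodies, all fixed. A lamp bar on two end posts runs along y over the row, above the port mouths (x -48 to -8 mm in this frame, 272 to 296 mm above the bench): no room for a hand straight above the ports. Origin on the bench under the row's middle; x points away from the robot
- valve_1: cast-iron ball check valve body, open: run 145 mm long (x), 60 mm hexagon ends, and a branch leaning 35 degrees from vertical to its own -x (the robot's side), ending in an 86 mm flange square to it with the port: a 46 mm bore, 50 mm deep to the seat. It may hold a ball already. Origin under its middle, 8 mm above the bench; y along the row. Mouth centre at (-55.1, 0.0, 108.6) mm, bore axis (-0.574, 0, 0.819)
- valve_1_home (a point): where the centre of a ball lies when it is home on the seat of valve_1: 31 mm below the flange face along the branch and 4 mm towards the lower wall; (-40.8, 0.0, 80.8) mm in the valve body's frame; axes as the valve body's
- valve_2: cast-iron ball check valve body, open: run 145 mm long (x), 60 mm hexagon ends, and a branch leaning 35 degrees from vertical to its own -x (the robot's side), ending in an 86 mm flange square to it with the port: a 46 mm bore, 50 mm deep to the seat. It may hold a ball already. Origin under its middle, 8 mm above the bench; y along the row. Mouth centre at (-55.1, 0.0, 108.6) mm, bore axis (-0.574, 0, 0.819)
- valve_2_home (a point): where the centre of a ball lies when it is home on the seat of valve_2: 31 mm below the flange face along the branch and 4 mm towards the lower wall; (-40.8, 0.0, 80.8) mm in the valve body's frame; axes as the valve body's
- valve_3: cast-iron ball check valve body, open: run 145 mm long (x), 60 mm hexagon ends, and a branch leaning 35 degrees from vertical to its own -x (the robot's side), ending in an 86 mm flange square to it with the port: a 46 mm bore, 50 mm deep to the seat. It may hold a ball already. Origin under its middle, 8 mm above the bench; y along the row. Mouth centre at (-55.1, 0.0, 108.6) mm, bore axis (-0.574, 0, 0.819)
- valve_3_home (a point): where the centre of a ball lies when it is home on the seat of valve_3: 31 mm below the flange face along the branch and 4 mm towards the lower wall; (-40.8, 0.0, 80.8) mm in the valve body's frame; axes as the valve body's
- valve_4: cast-iron ball check valve body, open: run 145 mm long (x), 60 mm hexagon ends, and a branch leaning 35 degrees from vertical to its own -x (the robot's side), ending in an 86 mm flange square to it with the port: a 46 mm bore, 50 mm deep to the seat. It may hold a ball already. Origin under its middle, 8 mm above the bench; y along the row. Mouth centre at (-55.1, 0.0, 108.6) mm, bore axis (-0.574, 0, 0.819)
- valve_4_home (a point): where the centre of a ball lies when it is home on the seat of valve_4: 31 mm below the flange face along the branch and 4 mm towards the lower wall; (-40.8, 0.0, 80.8) mm in the valve body's frame; axes as the valve body's
- ball_1: a bare steel valve ball, 38 mm in diameter, about 0.22 kg; origin at its centre. It is either on the ball board or already in a valve body
- ball_2: a bare steel valve ball, 38 mm in diameter, about 0.22 kg; origin at its centre. It is either on the ball board or already in a valve body
- ball_3: a bare steel valve ball, 38 mm in diameter, about 0.22 kg; origin at its centre. It is either on the ball board or already in a valve body
- ball_4: a bare steel valve ball, 38 mm in diameter, about 0.22 kg; origin at its centre. It is either on the ball board or already in a valve body
- small_1: a bare steel ball of another valve size, 28 mm in diameter, on the ball board; origin at its centre. Not for these valves
- small_2: a bare steel ball of another valve size, 28 mm in diameter, on the ball board; origin at its centre. Not for these valves
- board: the ball board: a wooden board 400 mm (y) by 85 mm (x), 22 mm thick, fixed to the bench, with a row of five 22 mm hollows, 72 mm apart along y, each holding a ball. A 38 mm ball's centre stands 37.5 mm above the bench, a 28 mm ball's 30.7 mm. Origin at the centre of its underside
- cover: a loose cast-iron valve cover lying on the fixture's plate beside the row: disc 86 mm across, 11 mm thick, with a 44 mm boss 8 mm high on top; origin at the centre of its underside; a bystander
- wrench: a plain steel spanner, 190 mm long, 8 mm thick; origin under its middle; a bystander
- hammer: a hammer lying down, 260 mm long; origin under its middle; a bystander
- brush: a bench brush, 190 mm long; origin under its middle; a bystander
- tin: a grey tin of grease, 72 mm across, 75 mm high; origin at the centre of its underside; a bystander
- bolt: a hexagon bolt, 54 mm long with a 19 mm head; origin under the head's outer end; a bystander

How it is judged:
On the way, in this order (a step that is already met when the one before it is completed fails the run):
1. the first of the empty valve bodies has a large ball home on its seat ((((distance between ball_1 and valve_1_home below 0.01 m and linear speed of ball_1 below 0.05 m/s) or (distance between ball_2 and valve_1_home below 0.01 m and linear speed of ball_2 below 0.05 m/s) or (distance between ball_3 and valve_1_home below 0.01 m and linear speed of ball_3 below 0.05 m/s) or (distance between ball_4 and valve_1_home below 0.01 m and linear speed of ball_4 below 0.05 m/s)) or ((distance between ball_1 and valve_2_home below 0.01 m and linear speed of ball_1 below 0.05 m/s) or (distance between ball_2 and valve_2_home below 0.01 m and linear speed of ball_2 below 0.05 m/s) or (distance between ball_3 and valve_2_home below 0.01 m and linear speed of ball_3 below 0.05 m/s) or (distance between ball_4 and valve_2_home below 0.01 m and linear speed of ball_4 below 0.05 m/s)) or ((distance between ball_1 and valve_3_home below 0.01 m and linear speed of ball_1 below 0.05 m/s) or (distance between ball_2 and valve_3_home below 0.01 m and linear speed of ball_2 below 0.05 m/s) or (distance between ball_3 and valve_3_home below 0.01 m and linear speed of ball_3 below 0.05 m/s) or (distance between ball_4 and valve_3_home below 0.01 m and linear speed of ball_4 below 0.05 m/s)))), for 0.2 s.
2. two of the valve bodies that were empty have their ball (((((distance between ball_1 and valve_1_home below 0.01 m and linear speed of ball_1 below 0.05 m/s) or (distance between ball_2 and valve_1_home below 0.01 m and linear speed of ball_2 below 0.05 m/s) or (distance between ball_3 and valve_1_home below 0.01 m and linear speed of ball_3 below 0.05 m/s) or (distance between ball_4 and valve_1_home below 0.01 m and linear speed of ball_4 below 0.05 m/s)) and ((distance between ball_1 and valve_2_home below 0.01 m and linear speed of ball_1 below 0.05 m/s) or (distance between ball_2 and valve_2_home below 0.01 m and linear speed of ball_2 below 0.05 m/s) or (distance between ball_3 and valve_2_home below 0.01 m and linear speed of ball_3 below 0.05 m/s) or (distance between ball_4 and valve_2_home below 0.01 m and linear speed of ball_4 below 0.05 m/s))) or (((distance between ball_1 and valve_1_home below 0.01 m and linear speed of ball_1 below 0.05 m/s) or (distance between ball_2 and valve_1_home below 0.01 m and linear speed of ball_2 below 0.05 m/s) or (distance between ball_3 and valve_1_home below 0.01 m and linear speed of ball_3 below 0.05 m/s) or (distance between ball_4 and valve_1_home below 0.01 m and linear speed of ball_4 below 0.05 m/s)) and ((distance between ball_1 and valve_3_home below 0.01 m and linear speed of ball_1 below 0.05 m/s) or (distance between ball_2 and valve_3_home below 0.01 m and linear speed of ball_2 below 0.05 m/s) or (distance between ball_3 and valve_3_home below 0.01 m and linear speed of ball_3 below 0.05 m/s) or (distance between ball_4 and valve_3_home below 0.01 m and linear speed of ball_4 below 0.05 m/s))) or (((distance between ball_1 and valve_2_home below 0.01 m and linear speed of ball_1 below 0.05 m/s) or (distance between ball_2 and valve_2_home below 0.01 m and linear speed of ball_2 below 0.05 m/s) or (distance between ball_3 and valve_2_home below 0.01 m and linear speed of ball_3 below 0.05 m/s) or (distance between ball_4 and valve_2_home below 0.01 m and linear speed of ball_4 below 0.05 m/s)) and ((distance between ball_1 and valve_3_home below 0.01 m and linear speed of ball_1 below 0.05 m/s) or (distance between ball_2 and valve_3_home below 0.01 m and linear speed of ball_2 below 0.05 m/s) or (distance between ball_3 and valve_3_home below 0.01 m and linear speed of ball_3 below 0.05 m/s) or (distance between ball_4 and valve_3_home below 0.01 m and linear speed of ball_4 below 0.05 m/s))))), for 0.2 s.
At the end, for the whole second after the job is handed in: each of the four valve bodies has a 38 mm ball at rest on its seat (centre within 10 mm of its home point, slower than 0.05 m/s), and both 28 mm balls are still on the board within 30 mm of where they were (((distance between ball_1 and valve_1_home below 0.01 m and linear speed of ball_1 below 0.05 m/s) or (distance between ball_2 and valve_1_home below 0.01 m and linear speed of ball_2 below 0.05 m/s) or (distance between ball_3 and valve_1_home below 0.01 m and linear speed of ball_3 below 0.05 m/s) or (distance between ball_4 and valve_1_home below 0.01 m and linear speed of ball_4 below 0.05 m/s)) and ((distance between ball_1 and valve_2_home below 0.01 m and linear speed of ball_1 below 0.05 m/s) or (distance between ball_2 and valve_2_home below 0.01 m and linear speed of ball_2 below 0.05 m/s) or (distance between ball_3 and valve_2_home below 0.01 m and linear speed of ball_3 below 0.05 m/s) or (distance between ball_4 and valve_2_home below 0.01 m and linear speed of ball_4 below 0.05 m/s)) and ((distance between ball_1 and valve_3_home below 0.01 m and linear speed of ball_1 below 0.05 m/s) or (distance between ball_2 and valve_3_home below 0.01 m and linear speed of ball_2 below 0.05 m/s) or (distance between ball_3 and valve_3_home below 0.01 m and linear speed of ball_3 below 0.05 m/s) or (distance between ball_4 and valve_3_home below 0.01 m and linear speed of ball_4 below 0.05 m/s)) and ((distance between ball_1 and valve_4_home below 0.01 m and linear speed of ball_1 below 0.05 m/s) or (distance between ball_2 and valve_4_home below 0.01 m and linear speed of ball_2 below 0.05 m/s) or (distance between ball_3 and valve_4_home below 0.01 m and linear speed of ball_3 below 0.05 m/s) or (distance between ball_4 and valve_4_home below 0.01 m and linear speed of ball_4 below 0.05 m/s)) and distance of each of small_1, small_2 from where it was at the start of the episode below 0.03 m); the robot touches nothing.
It fails at once if a large ball strikes a seat after a drop from a height (faster than 1.35 m/s within 60 mm of a home point; let go at the mouth it reaches about 0.9 m/s) ((distance between ball_1 and valve_1_home below 0.06 m and linear speed of ball_1 above 1.35 m/s) or (distance between ball_1 and valve_2_home below 0.06 m and linear speed of ball_1 above 1.35 m/s) or (distance between ball_1 and valve_3_home below 0.06 m and linear speed of ball_1 above 1.35 m/s) or (distance between ball_1 and valve_4_home below 0.06 m and linear speed of ball_1 above 1.35 m/s) or (distance between ball_2 and valve_1_home below 0.06 m and linear speed of ball_2 above 1.35 m/s) or (distance between ball_2 and valve_2_home below 0.06 m and linear speed of ball_2 above 1.35 m/s) or (distance between ball_2 and valve_3_home below 0.06 m and linear speed of ball_2 above 1.35 m/s) or (distance between ball_2 and valve_4_home below 0.06 m and linear speed of ball_2 above 1.35 m/s) or (distance between ball_3 and valve_1_home below 0.06 m and linear speed of ball_3 above 1.35 m/s) or (distance between ball_3 and valve_2_home below 0.06 m and linear speed of ball_3 above 1.35 m/s) or (distance between ball_3 and valve_3_home below 0.06 m and linear speed of ball_3 above 1.35 m/s) or (distance between ball_3 and valve_4_home below 0.06 m and linear speed of ball_3 above 1.35 m/s) or (distance between ball_4 and valve_1_home below 0.06 m and linear speed of ball_4 above 1.35 m/s) or (distance between ball_4 and valve_2_home below 0.06 m and linear speed of ball_4 above 1.35 m/s) or (distance between ball_4 and valve_3_home below 0.06 m and linear speed of ball_4 above 1.35 m/s) or (distance between ball_4 and valve_4_home below 0.06 m and linear speed of ball_4 above 1.35 m/s)).
It fails at once if the ball that is in its valve body from the start is moved by more than 20 mm (distance of ball_4 from where it was at the start of the episode above 0.02 m).
It fails at once if a smaller ball is moved by more than 30 mm (distance of any of small_1, small_2 from where it was at the start of the episode above 0.03 m).
It fails at once if a bystander is moved by more than 30 mm (distance of any of cover, wrench, hammer, brush, tin, bolt from where it was at the start of the episode above 0.03 m).
It also fails if it takes over 54 s, if anything falls off the work surface, if the arm or the gripper's body presses on something with over 40 N, if the wrist force passes 120 N, or if a joint passes its speed limit or range.

## Robot

A 7-joint arm with a two-finger parallel gripper is mounted at the origin on the work surface. World frame = base frame: x ahead of the robot, y to its left, z up, the work surface at z = 0. Lengths are in m, angles in rad, forces in N, time in s.
With the tool pointing down it reaches from about 0.4 to 0.85 m from the base axis. Payload 4.5 kg.
Tool frame: the origin (TCP) lies midway between the tips of the shut fingers; the grasp point (between the pads) lies 19 mm behind it; x points along the fingers, y is the direction in which the jaws open and shut, and the axes are right-handed (so a half turn about x gives the same grasp; the last joint's range is limited). The gripper opens to 88 mm and grips with 3 to 60 N. Pads are 18 mm wide; open, the fingers measure 123 mm over their backs; the gripper's body (75 mm by 187 mm) begins 45 mm behind the grasp point.
Start: joints at [-1.067, 0.689, -0.195, 1.565, 0.157, 0.902, -0.215], TCP at [0.283, 0.557, 0.239] pointing down, gripper open.
Joint ranges: [-3.01, 3.01], [-0.46, 2.08], [-1.47, 1.51], [0.13, 2.56], [-1, 4.14], [0.04, 2.09], [-2.66, 2.66]. Speed limits (rad/s): [2.57, 2.57, 3.14, 3.14, 3.14, 3.14, 3.14].

## Interface

Orientations are given as a unit quaternion [x, y, z, w].
In Python, from plant import r gives the robot as it stands.
- The arm moves only by the tool arm_command, never from a script. Its argument "plan" is a list of rows, each a list of 5 numbers: the finger opening in m, from 0 to 0.0881, then the shift along the tool's x, y, z in m, then the turn about the tool's x in rad. In form: [[grip, dx, dy, dz, roll], ...]. A call has 1 to 12 rows; each row shifts and turns the commanded pose from where the row before left it, along the tool's axes as they then stand; what a row does not reach is not made up. A row lasts 1/8 s, in which the tool goes at most 62.5 mm and 10.7 degrees, less where a joint would pass 70% of its speed; a pose out of reach is approached as far as the arm can. A call is refused whole if a number of a shift passes 0.0625 or a number of a turn 0.188, either way. A call with a gripper value outside its range is refused whole. The fingers move at their own pace and stop on an object; "force" is the grip in N (left out, the last holds). Time passes only in rows, so rows that do not move let the fingers close. It gives the time, the measured TCP pose, the force and the opening at its end, in the units of the state.
- r.get_state(): the state, without advancing time (a new reading comes with each control period).
- r.snapshot(name): name is "side" or "top"; returns (picture, depth): 384x512x3 uint8, red, green, blue; 384x512 float32, m along the optical axis (not along the pixel's ray), 0 where there is no reading.
- r.calibration(name): a dict with "fx", "fy", "cx", "cy" (pixels), "eye" and "orientation" of the camera in the world. Camera axes: x right, y down, z forward; pixel columns grow to the right and rows downward; lengths in m; the calibration is good to about 2 mm. A picture is of the moment at which its call begins. calibration takes no time and is no camera call.
- r.finish_job(): hands the job in, once; it reports no verdict.
The state is a dict: "clock": time; "q": joint angles; "qd": joint speeds; "joint_torque": joint torques, N m; "tool_pos": TCP position; "eef_rot": TCP orientation; "contact_force": force on the tool from outside, world axes, zero at the start; "moment": the same for the moment, N m; "opening": opening from 0.0 (shut) to 1.0 (fully open).
Only numpy, scipy, OpenCV 4.12 (cv2) and the standard library are available. Lean on these libraries where they do the work, as an engineer would, in place of code of your own. Each camera call takes 0.05 s, during which the arm holds its last target.

## Working session

There is one attempt and no reset: what is moved stays moved. The work goes in short steps, Python scripts to look and compute and a tool call to move; the robot and the scene stay as the last step left them, time stands still between calls to the robot, and variables do not carry over. Pictures are saved under pics/ and viewed, and the job is handed in when it is done.

Besides the shell and the picture viewer there is one more tool, called after ">>>" in YAML: its name, and indented under it one key for each argument. arm_command: Moves the arm, as the interface text tells. Its arguments: {"type":"object","properties":{"plan":{"type":"array","items":{"type":"array","items":{"type":"number"}}},"force":{"type":"number"}},"required":["plan"]}

```bash
mkdir -p pics; ls; python3 - <<'E'
from plant import r
import cv2,numpy as np
for n in("side","top"):
    p,d=r.snapshot(n); cv2.imwrite(f"pics/{n}0.png",cv2.cvtColor(p,cv2.COLOR_RGB2BGR)); np.save(f"pics/{n}0.npy",d)
    c=r.calibration(n); print(n,c)
print(r.get_state())
E
```

```text
pics
side {'fx': 413.60320353255327, 'fy': 413.60320353255327, 'cx': 253.15592095987446, 'cy': 196.96040945557718, 'eye': array([-0.14596468, -0.87374879,  0.68933934]), 'orientation': array([ 0.80822929, -0.29830064,  0.16516118, -0.48010824])}
top {'fx': 439.2717177459877, 'fy': 439.2717177459877, 'cx': 251.90830014603614, 'cy': 191.47764279421528, 'eye': array([ 0.27229008, -0.00696428,  1.60064928]), 'orientation': array([-0.69441538,  0.71458501, -0.06482125,  0.05434844])}
{'clock': 0.1, 'q': array([-1.06718591,  0.68990146, -0.19454917,  1.56621966,  0.15730499,
        0.90251053, -0.21510722]), 'qd': array([-6.32915072e-04, -1.46579902e-03,  6.96928911e-04, -1.68212674e-03,
       -2.07082087e-03, -6.21470802e-05,  9.21502905e-04]), 'joint_torque': array([-3.51165771e-03, -5.28503394e+01, -1.27136685e+00, -1.53836453e+01,
       -5.24995546e-02,  1.99252812e-03,  5.74601086e-05]), 'tool_pos': array([0.28271969, 0.55676904, 0.23799556]), 'eef_rot': array([ 0.16397448,  0.68779303, -0.16512138,  0.68759585]), 'contact_force': array([ 0.01822237, -0.25466113, -0.00321556]), 'moment': array([ 0.02324202,  0.09794792, -0.06296681]), 'opening': 0.9971948153500596}
```

View pics/side0.png

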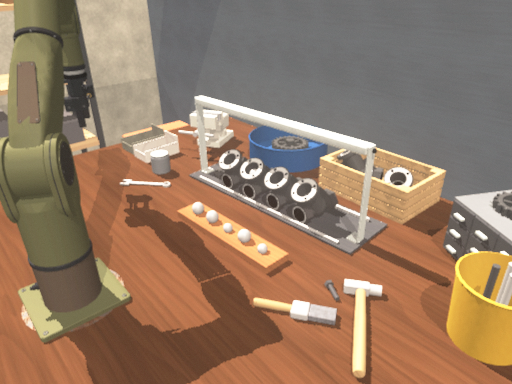

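View pics/top0.png

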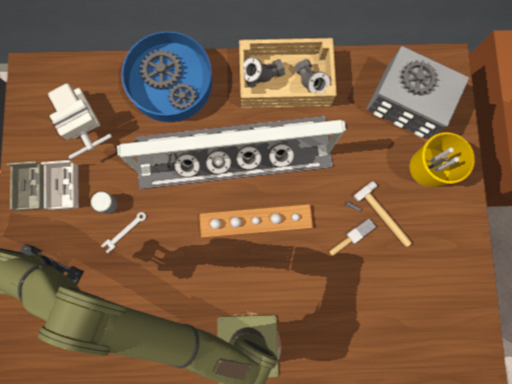

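```bash
python3 - <<'E'
import cv2,numpy as np
t=cv2.imread("pics/top0.png"); s=cv2.imread("pics/side0.png")
a=cv2.resize(t[110:240,110:350],(800,433),interpolation=cv2.INTER_CUBIC); cv2.imwrite("pics/topz.png",a)
b=cv2.resize(s[90:270,170:390],(733,600),interpolation=cv2.INTER_CUBIC); cv2.imwrite("pics/sidez.png",b)
E
```

```text
(no output)
```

View pics/topz.png

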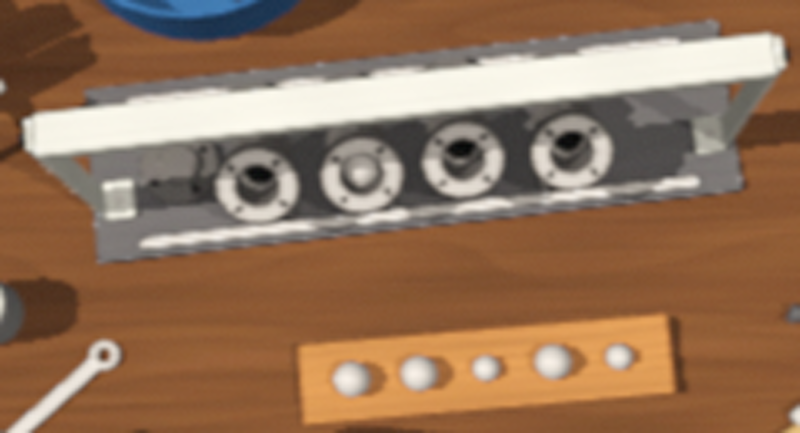

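View pics/sidez.png

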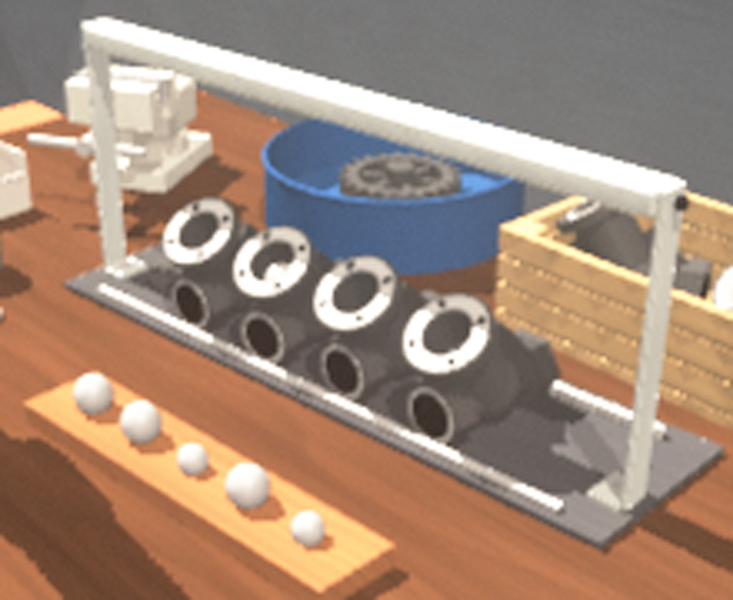

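Top view: row of four flanges, from left (+y): at about (188,165), (218,162), (248,157), (281,155). Only the second holds a ball. The board's large balls are at about (216,224), (236,222), (276,219), and the small ones at (256,221), (296,217). Now I'll measure them.

```bash
cat > h.py <<'E'
import cv2,numpy as np
from scipy.spatial.transform import Rotation as R
from plant import r
def ray(n,u,v):
    c=r.calibration(n); d=np.array([(u-c["cx"])/c["fx"],(v-c["cy"])/c["fy"],1.]); return np.array(c["eye"]),R.from_quat(c["orientation"]).apply(d)
def onz(n,u,v,z):
    e,d=ray(n,u,v); return e+d*(z-e[2])/d[2]
def proj(n,P):
    c=r.calibration(n); p=R.from_quat(c["orientation"]).inv().apply(np.array(P)-c["eye"]); return np.array([c["fx"]*p[0]/p[2]+c["cx"],c["fy"]*p[1]/p[2]+c["cy"]])
def tri(a,b):
    (e1,d1),(e2,d2)=ray("top",*a),ray("side",*b)
    A=np.stack([d1,-d2],1); t=np.linalg.lstsq(A,e2-e1,rcond=None)[0]
    p,q=e1+t[0]*d1,e2+t[1]*d2; return (p+q)/2,np.linalg.norm(p-q)
def cloud(n,D):
    c=r.calibration(n); v,u=np.mgrid[:384,:512]; d=np.stack([(u-c["cx"])/c["fx"],(v-c["cy"])/c["fy"],np.ones(u.shape)],-1)*D[...,None]
    return (R.from_quat(c["orientation"]).apply(d.reshape(-1,3))+c["eye"]).reshape(384,512,3)
E
python3 - <<'E'
from h import *
np.set_printoptions(precision=4,suppress=True)
res={}
for n in("top","side"):
    im=cv2.imread(f"pics/{n}0.png"); D=np.load(f"pics/{n}0.npy"); P=cloud(n,D)
    hsv=cv2.cvtColor(im,cv2.COLOR_BGR2HSV)
    # white/grey low-sat bright
    m=((hsv[...,1]<50)&(hsv[...,2]>120)).astype(np.uint8)
    z=P[...,2]
    ok=(P[...,0]>0.2)&(P[...,0]<0.75)&(abs(P[...,1])<0.35)
    mb=m*((z>0.02)&(z<0.065)&ok)
    mf=m*((z>0.075)&(z<0.16)&ok)
    for name,mm in(("ball",mb),("flange",mf)):
        k,l,s,c=cv2.connectedComponentsWithStats(mm.astype(np.uint8))
        for i in range(1,k):
            if s[i,4]>25:
                q=P[l==i]; print(n,name,s[i],c[i],"mean",q.mean(0),"max z",q[:,2].max())
E
```

```text
top ball [152 153  16  11  99] [160.8384 158.3636] mean [0.6729 0.2966 0.0256] max z 0.034733616975503034
top ball [271 214  10   9  75] [275.4133 218.08  ] mean [ 0.4382 -0.1145  0.0496] max z 0.0575454675756748
top ball [292 214   7   7  40] [295.025 216.675] mean [ 0.4423 -0.1855  0.0397] max z 0.04734103028666148
top ball [231 217  10  10  77] [235.2727 221.5714] mean [0.4299 0.0281 0.0491] max z 0.05994028554606046
top ball [252 217   7   7  40] [255.2   220.075] mean [ 0.4341 -0.0428  0.0398] max z 0.05146461398429447
top ball [210 219  11  10  77] [214.9091 223.3766] mean [0.4254 0.1002 0.0498] max z 0.06201239329951114
top flange [269 145  24  22 276] [280.8877 156.3007] mean [ 0.6467 -0.1375  0.1136] max z 0.14383677939777484
top flange [237 147  24  22 273] [248.5788 158.3846] mean [ 0.6421 -0.0248  0.114 ] max z 0.14270990919977944
top flange [206 152  25  22 357] [217.9776 162.4762] mean [0.6311 0.0819 0.111 ] max z 0.14295409800082992
top flange [175 155  24  22 280] [186.5286 166.3679] mean [0.6195 0.1907 0.1138] max z 0.14305010812088903
side ball [222 174  11  13  30]
[... 894 characters left out ...]
 -0.1213  0.0452] max z 0.05758566858113201
side ball [257 243  10  10  73] [261.7945 247.7808] mean [ 0.4378 -0.1907  0.0366] max z 0.04468111273437947
side flange [219 150  21  20 238] [229.2773 159.4664] mean [0.6209 0.1906 0.114 ] max z 0.14004389625261449
side flange [240 157  23  23 316] [251.2278 168.4525] mean [0.6307 0.0841 0.1137] max z 0.14130181631559924
side flange [264 166  25  24 320] [276.1812 177.6656] mean [ 0.6444 -0.0217  0.1144] max z 0.14187314088003378
side flange [291 178  27  25 370] [303.5865 190.1514] mean [ 0.6494 -0.1354  0.1135] max z 0.14017520047715293
side flange [359 193  10  30 180] [363.5556 208.0222] mean [ 0.6901 -0.3196  0.1169] max z 0.1597895622266885
```

```bash
python3 - <<'E'
from h import *
np.set_printoptions(precision=4,suppress=True)
out={}
for n in("top","side"):
    im=cv2.imread(f"pics/{n}0.png"); D=np.load(f"pics/{n}0.npy"); P=cloud(n,D)
    hsv=cv2.cvtColor(im,cv2.COLOR_BGR2HSV); z=P[...,2]
    bm=((hsv[...,1]<70)&(z>0.024)&(z<.075)&(P[...,0]<.49)&(P[...,0]>.37)&(abs(P[...,1])<.26)).astype(np.uint8)
    fm=((hsv[...,1]<50)&(hsv[...,2]>120)&(z>0.075)&(z<.16)&(P[...,0]<.75)&(P[...,0]>.5)&(abs(P[...,1])<.26)).astype(np.uint8)
    for nm,m,a in(("b",bm,20),("f",fm,150)):
        cs,_=cv2.findContours(m,cv2.RETR_EXTERNAL,cv2.CHAIN_APPROX_NONE); L=[]
        for c in cs:
            if cv2.contourArea(c)>a:
                if nm=="f": (x,y),ax,_=cv2.fitEllipse(cv2.convexHull(c))
                else: (x,y),ax=cv2.minEnclosingCircle(c)
                L.append((x,y,ax))
        L.sort(); out[n,nm]=L
for nm in"bf":
    print(nm,len(out["top",nm]),len(out["side",nm])); pts=[]
    for a,b in zip(out["top",nm],out["side",nm]):
        p,g=tri(a[:2],b[:2]); pts.append(p)
        zz=.0375 if nm=="b" else .1166
        print(a,b,p,"gap",g,"topz",onz("top",*a[:2],zz),"sidez",onz("side",*b[:2],zz))
    p=np.array(pts); f=np.polyfit(p[:,1],p[:,0],1); print("line",f,"yaw",-np.arctan(f[0]),np.diff(p,axis=0))
E
```

```text
b 5 5
(215.0, 223.0, 5.099119663238525) (197.5, 207.5, 5.700977325439453) [0.4267 0.1013 0.0375] gap 0.002856341397438882 topz [0.428  0.1007 0.0375] sidez [0.4254 0.102  0.0375]
(235.23684692382812, 221.7105255126953, 5.2849202156066895) (211.72727966308594, 215.8787841796875, 6.127380847930908) [0.4297 0.0289 0.0388] gap 0.001629712726785691 topz [0.4305 0.0285 0.0375] sidez [0.4301 0.031  0.0375]
(255.2941131591797, 219.94117736816406, 3.823633909225464) (227.47999572753906, 227.22000122070312, 4.485501289367676) [ 0.4348 -0.0429  0.031 ] gap 0.0016844509767007612 topz [ 0.4348 -0.0432  0.0375] sidez [ 0.4283 -0.0507  0.0375]
(275.5, 218.07142639160156, 4.953968048095703) (243.64529418945312, 235.14956665039062, 6.7440972328186035) [ 0.4383 -0.1149  0.0385] gap 0.0026100159468317023 topz [ 0.4395 -0.1156  0.0375] sidez [ 0.4379 -0.1132  0.0375]
(295.3484802246094, 216.56060791015625, 3.6944034099578857) (261.7631530761719, 248.0263214111328, 5.176362991333008) [ 0.4425 -0.1869  0.0317] gap 0.0024705351849847435 topz [ 0.4429 -0.1869  0.0375] sidez [ 0.4362 -0.1924  0.0375]
line [-
[... 674 characters left out ...]
9 0.0817 0.1166]
(248.49819946289062, 157.79083251953125, (21.689672470092773, 23.45486068725586)) (276.16265869140625, 177.4689483642578, (20.74979019165039, 26.476383209228516)) [ 0.6432 -0.0241  0.1163] gap 0.0013272012923589056 topz [ 0.6437 -0.0245  0.1166] sidez [ 0.6421 -0.0244  0.1166]
(280.9026794433594, 155.52003479003906, (21.51793670654297, 23.837303161621094)) (303.2337646484375, 189.1403045654297, (24.998308181762695, 27.449718475341797)) [ 0.6478 -0.1367  0.1179] gap 0.0017702576780514229 topz [ 0.6488 -0.1374  0.1166] sidez [ 0.6487 -0.1347  0.1166]
line [-0.0841  0.638 ] yaw 0.08388371627623616 [[ 0.0082 -0.1084  0.0015]
 [ 0.0134 -0.1061 -0.    ]
 [ 0.0045 -0.1126  0.0016]]
```

>>> arm_command:
  plan:
    - [0.054, -0.05, 0, 0, -0.184]
    - [0.054, -0.05, 0, 0, -0.184]
    - [0.054, -0.05, 0, 0, -0.184]

```text
clock: 0.48
tool_pos: [0.2828, 0.5569, 0.3899]
eef_rot: [-0.032, 0.707, 0.031, 0.706]
contact_force: [-0.2, 0.7, -0.0]
opening: 0.684
```

```bash
cat > st.py <<'E'
from h import *
np.set_printoptions(precision=4,suppress=True)
s=r.get_state(); M=R.from_quat(s["eef_rot"]).as_matrix()
print("t",s["clock"],"q",s["q"],"pos",s["tool_pos"],"open",s["opening"]*.0881,"F",s["contact_force"])
print("X",M[:,0],"Y",M[:,1],"Z",M[:,2],"tilt deg",np.degrees(np.arccos(-M[2,0])))
E
python3 st.py; python3 - <<'E'
from h import *
np.set_printoptions(precision=4,suppress=True)
P=cloud("top",np.load("pics/top0.npy")); m=(P[...,2]>.28)&(P[...,2]<.31)&(P[...,0]>.5)&(P[...,0]<.85)&(P[...,1]>-.45)&(P[...,1]<.45)
q=P[m]; 
for y in np.arange(-.35,.36,.1):
    k=q[abs(q[:,1]-y)<.01]; 
    if len(k): print(y,k[:,0].min(),k[:,0].max(),np.median(k[:,2]))
m=(P[...,2]>.14)&(P[...,0]>.2)&(P[...,0]<1)&(abs(P[...,1])<.6); q=P[m]
for lo in(.5,.8): k=q[(q[:,0]>lo)]; print(lo,k[:,2].max())
E
```

```text
t 0.475 q [-0.9749  0.572  -0.3754  1.3295  0.2087  1.2795  0.3034] pos [0.2828 0.5569 0.3899] open 0.06027323717845911 F [-0.1714  0.6891 -0.004 ]
X [-0.0003 -0.001  -1.    ] Y [-0.0883  0.9961 -0.0009] Z [ 0.9961  0.0883 -0.0004] tilt deg 0.058221910524550405
-0.24999999999999997 0.6684290436066975 0.7084995298407741 0.2942433954116026
-0.14999999999999997 0.6584042739289144 0.697925167485278 0.2950297967843849
-0.04999999999999993 0.6497295806823705 0.6908491939564461 0.29486723858817254
0.050000000000000044 0.6415302190228577 0.6810650598248069 0.2954291952415846
0.15000000000000002 0.6324622282983825 0.6734203756800967 0.29534066877388476
0.2500000000000001 0.6236380203936662 0.6643415376844202 0.2944082535052317
0.3500000000000001 0.615224472073047 0.6564388069900644 0.2947569603346014
0.5 0.3054813345352023
0.8 0.18690744032544737
```

>>> arm_command:
  plan:
    - [0.054, -0.012, -0.058, 0.019, 0]
    - [0.054, -0.012, -0.058, 0.019, 0]
    - [0.054, -0.012, -0.058, 0.019, 0]
    - [0.054, -0.012, -0.058, 0.019, 0]
    - [0.054, -0.012, -0.058, 0.019, 0]
    - [0.054, -0.012, -0.058, 0.019, 0]
    - [0.054, -0.012, -0.058, 0.019, 0]
    - [0.054, -0.012, -0.058, 0.019, 0]
    - [0.054, -0.012, -0.058, 0.019, 0]

```text
clock: 1.6
tool_pos: [0.4964, 0.0491, 0.4969]
eef_rot: [-0.029, 0.707, 0.029, 0.706]
contact_force: [0.6, 0.1, 0.2]
opening: 0.612
```

```bash
python3 st.py
```

```text
t 1.6 q [-0.0156  0.2927 -0.2551  1.4666  0.074   1.3921  1.3796] pos [0.4964 0.0491 0.4969] open 0.05389632464880112 F [0.5806 0.1047 0.2079]
X [-0.0005 -0.     -1.    ] Y [-0.0823  0.9966  0.    ] Z [ 0.9966  0.0823 -0.0005] tilt deg 0.026282080208148033
```

>>> arm_command:
  plan:
    - [0.054, -0.06, 0, 0, 0]
    - [0.054, -0.06, 0, 0, 0]
    - [0.054, -0.06, 0, 0, 0]
    - [0.054, -0.06, 0, 0, 0]
    - [0.054, -0.06, 0, 0, 0]

```text
clock: 2.22
tool_pos: [0.4888, 0.0464, 0.731]
eef_rot: [-0.023, 0.699, 0.029, 0.714]
contact_force: [-32.1, -3.3, 2.5]
opening: 0.609
```

```bash
python3 st.py
```

```text
t 2.225 q [-0.3162  0.345   0.2931  0.6965 -0.1226  2.0901  1.5414] pos [0.4888 0.0464 0.731 ] open 0.053694835703128115 F [-32.1     -3.3299   2.5378]
X [ 0.0199  0.0093 -0.9998] Y [-0.0733  0.9973  0.0079] Z [0.9971 0.0731 0.0205] tilt deg 1.2582440376846966
```

>>> arm_command:
  plan:
    - [0.054, 0, 0, 0, 0]

```text
clock: 2.35
tool_pos: [0.4881, 0.0453, 0.7337]
eef_rot: [-0.022, 0.697, 0.027, 0.716]
contact_force: [0.2, 0.2, -0.2]
opening: 0.611
```

```bash
python3 st.py
```

```text
t 2.35 q [-0.3172  0.3411  0.2943  0.694  -0.1199  2.0891  1.539 ] pos [0.4881 0.0453 0.7337] open 0.05382661424433536 F [ 0.165   0.2179 -0.2247]
X [ 0.0274  0.008  -0.9996] Y [-0.0696  0.9976  0.0061] Z [0.9972 0.0694 0.0279] tilt deg 1.6364573261207773
```

>>> arm_command:
  plan:
    - [0.054, 0, 0, 0.02, 0]
    - [0.054, 0, 0, 0.02, 0]
    - [0.054, 0, 0, 0.02, 0]

```text
clock: 2.72
tool_pos: [0.5412, 0.0507, 0.7144]
eef_rot: [-0.022, 0.694, 0.031, 0.719]
contact_force: [-0.3, -0.5, 0.6]
opening: 0.612
```

```bash
python3 st.py
```

```text
t 2.725 q [-0.2643  0.4418  0.2578  0.5851 -0.1396  2.089   1.5418] pos [0.5412 0.0507 0.7144] open 0.053953854920363455 F [-0.2526 -0.5038  0.556 ]
X [ 0.0337  0.013  -0.9993] Y [-0.0748  0.9971  0.0105] Z [0.9966 0.0744 0.0345] tilt deg 2.068518786030518
```

>>> arm_command:
  plan:
    - [0.054, -0.04, 0, 0, 0]
    - [0.054, -0.04, 0, 0, 0]
    - [0.054, -0.04, 0, 0, 0]
    - [0.054, -0.04, 0, 0, 0]

```text
clock: 3.22
tool_pos: [0.4901, 0.0445, 0.7743]
eef_rot: [-0.02, 0.654, 0.032, 0.755]
contact_force: [-0.0, -0.3, 1.1]
opening: 0.613
```

```bash
python3 st.py
```

```text
t 3.225 q [-0.3234  0.3171  0.3182  0.6024 -0.1341  2.0892  1.5414] pos [0.4901 0.0445 0.7743] open 0.05398528696992414 F [-0.0441 -0.2915  1.1238]
X [ 0.1421  0.0226 -0.9896] Y [-0.0737  0.9972  0.0122] Z [0.9871 0.0712 0.1434] tilt deg 8.273230024360037
```

>>> arm_command:
  plan:
    - [0.054, -0.05, 0, 0.01, 0]
    - [0.054, -0.05, 0, 0.01, 0]
    - [0.054, -0.05, 0, 0.01, 0]
    - [0.054, -0.05, 0, 0.01, 0]
    - [0.054, -0.05, 0, 0.01, 0]
    - [0.054, -0.05, 0, 0.01, 0]

```text
clock: 3.98
tool_pos: [0.433, 0.0368, 0.8596]
eef_rot: [-0.014, 0.574, 0.036, 0.818]
contact_force: [0.6, 0.0, 0.4]
opening: 0.616
```

```bash
python3 st.py
```

```text
t 3.975 q [-0.4643  0.1835  0.4751  0.5358 -0.1399  2.0891  1.5409] pos [0.433  0.0368 0.8596] open 0.05430099203339586 F [0.6342 0.003  0.4341]
X [ 0.3395  0.0415 -0.9397] Y [-0.0748  0.9971  0.017 ] Z [0.9376 0.0645 0.3416] tilt deg 20.00173684948632
```

>>> arm_command:
  plan:
    - [0.054, -0.05, 0, 0.01, 0]
    - [0.054, -0.05, 0, 0.01, 0]
    - [0.054, -0.05, 0, 0.01, 0]
    - [0.054, -0.05, 0, 0.01, 0]
    - [0.054, 0, 0, 0, 0]

```text
clock: 4.6
tool_pos: [0.3782, 0.0295, 0.9129]
eef_rot: [-0.011, 0.516, 0.039, 0.855]
contact_force: [0.6, 0.4, -0.3]
opening: 0.614
```

```bash
python3 st.py
```

```text
t 4.6 q [-0.8477  0.0764  0.8378  0.5125 -0.1165  2.0892  1.5353] pos [0.3782 0.0295 0.9129] open 0.05411881647511815 F [ 0.6077  0.3555 -0.289 ]
X [ 0.4639  0.0562 -0.8841] Y [-0.0783  0.9967  0.0222] Z [0.8824 0.0589 0.4668] tilt deg 27.860677625709414
```

```bash
cat > fk.py <<'E'
import numpy as np
from scipy.optimize import least_squares
from scipy.spatial.transform import Rotation as R
data=[([-1.06718591,0.68990146,-0.19454917,1.56621966,0.15730499,0.90251053,-0.21510722],[0.28271969,0.55676904,0.23799556],[0,0,-1]),
([-0.9749,0.572,-0.3754,1.3295,0.2087,1.2795,0.3034],[0.2828,0.5569,0.3899],[0,0,-1]),
([-0.0156,0.2927,-0.2551,1.4666,0.074,1.3921,1.3796],[0.4964,0.0491,0.4969],[0,0,-1]),
([-0.3172,0.3411,0.2943,0.694,-0.1199,2.0891,1.539],[0.4881,0.0453,0.7337],[.0274,.008,-.9996]),
([-0.2643,0.4418,0.2578,0.5851,-0.1396,2.089,1.5418],[0.5412,0.0507,0.7144],[.0337,.013,-.9993]),
([-0.3234,0.3171,0.3182,0.6024,-0.1341,2.0892,1.5414],[0.4901,0.0445,0.7743],[.1421,.0226,-.9896]),
([-0.4643,0.1835,0.4751,0.5358,-0.1399,2.0891,1.5409],[0.433,0.0368,0.8596],[.3395,.0415,-.9397]),
([-0.8477,0.0764,0.8378,0.5125,-0.1165,2.0892,1.5353],[0.3782,0.0295,0.9129],[.4639,.0562,-.8841])]
def fk(q,p,s):
    b,h,L1,e1,L2,e2,L3,e3=p
    M=R.from_euler("z",b+s[0]*q[0]); T=np.array([0,0,h])
    M=M*R.from_euler("y",q[1]); T=T+M.apply([e1,0,L1])
    M=M*R.from_euler("z",s[1]*q[2])*R.from_euler("y",q[3]); T=T+M.apply([e2,0,L2])
    M=M*R.from_euler("z",s[2]*q[4])*R.from_euler("y",q[5]); T=T+M.apply([e3,0,L3])
    return T,M.apply([0,0,1])
def fit():
    best=None
    for s in [(a,b,c) for a in(1,-1) for b in(1,-1) for c in(1,-1)]:
      for b0 in(0,1.5,3.1,-1.5):
        f=lambda p:np.concatenate([np.r_[fk(q,p,s)[0]-T,.3*(fk(q,p,s)[1]-x)] for q,T,x in data])
        o=least_squares(f,[b0,.35,.4,0,.4,0,.2,0])
        if best is None or o.cost<best[0]: best=(o.cost,o.x,s)
    return best
if __name__=="__main__":
    np.set_printoptions(precision=4,suppress=True)
    c,p,s=fit(); print(c,p,s)
    for q,T,x in data: print(fk(q,p,s)[0]-T,fk(q,p,s)[1]-x)
    lim=np.array([[-3.01,3.01],[-.46,2.08],[-1.47,1.51],[.13,2.56],[-1,4.14],[.04,2.09]])
    X=np.array([.4639,.0562,-.8841])
    for t in([.43,.1,.03],[.43,.03,.03],[.44,-.115,.03],[.43,0,.2],[.6,.19,.125],[.64,-.02,.125],[.645,-.137,.125],[.55,0,.25]):
        bb=None
        for q3 in(-.9,-.5,-.2,0,.2,.5,.9):
            f=lambda q:np.r_[fk(q,p,s)[0]-t,.3*(fk(q,p,s)[1]-X),.002*(q[2]-q3)]
            o=least_squares(f,np.clip([-.1,.7,q3,1.5,0,.8],lim[:,0]+.01,lim[:,1]-.01),bounds=lim.T)
            if bb is None or o.cost<bb.cost: bb=o
        print(t,bb.x,np.linalg.norm(fk(bb.x,p,s)[0]-t),np.linalg.norm(fk(bb.x,p,s)[1]-X))
E
python3 fk.py
```

```text
0.0001797250248869826 [-0.0834  0.3598  0.5601 -0.014   0.3522 -0.0008  0.3447 -0.0073] (-1, -1, -1)
[ 0.0027 -0.0017 -0.    ] [-0.0008 -0.0015  0.    ]
[ 0.0017 -0.001   0.003 ] [-0.0003 -0.0009  0.    ]
[-0.001   0.0077 -0.0034] [-0.0004 -0.      0.    ]
[-0.0012  0.0017 -0.002 ] [ 0.0006 -0.0023  0.    ]
[ 0.0004 -0.0018 -0.0008] [ 0.001  -0.0028 -0.    ]
[ 0.0005  0.0014 -0.0007] [ 0.0013 -0.012  -0.    ]
[0.001  0.0034 0.0012] [ 0.0023 -0.0284  0.    ]
[-0.0018 -0.0001  0.0028] [ 0.0031 -0.0389  0.    ]
[0.43, 0.1, 0.03] [-0.4054  1.0221  0.0487  2.56    3.0809  0.865 ] 0.015755925179622193 0.05440870195363015
[0.43, 0.03, 0.03] [-0.105   1.0132 -0.0266  2.56    3.1689  0.8419] 0.02122835628030607 0.07409706626792475
[0.44, -0.115, 0.03] [ 0.4592  1.0492 -0.1583  2.56    3.3189  0.8685] 0.001690578025256197 0.005847192341800104
[0.43, 0, 0.2] [ 0.0594  0.487  -0.1076  2.56    3.2343  0.3718] 0.003061485129476396 0.011712295191270998
[0.6, 0.19, 0.125] [ 0.0847  0.9685 -0.9     2.1167  1.9309  0.824 ] 1.7739303989825727e-11 2.7700038366216304e-06
[0.64, -0.02, 0.125] [ 0.129   0.7861 -0.2     2.0636  2.9344  0.1788] 9.868449735495913e-10 2.770006261065477e-06
[0.645, -0.137, 0.125] [ 0.5459  0.856  -0.5     1.996   2.1327  0.1759] 1.2994819884417225e-10 2.7700038650644805e-06
[0.55, 0, 0.25] [ 0.5752  0.5987 -0.9     2.2346  1.6377  0.414 ] 4.524624622834376e-09 2.7700133143007776e-06
```

>>> arm_command:
  plan:
    - [0.054, 0.052, 0, -0.018, 0]
    - [0.054, 0.052, 0, -0.018, 0]
    - [0.054, 0.052, 0, -0.018, 0]
    - [0.054, 0.052, 0, -0.018, 0]
    - [0.054, 0.052, 0, -0.018, 0]
    - [0.054, 0.052, 0, -0.018, 0]

```text
clock: 5.35
tool_pos: [0.416, 0.0411, 0.6133]
eef_rot: [0.001, 0.522, 0.035, 0.852]
contact_force: [0.9, 0.8, -0.5]
opening: 0.617
```

```bash
python3 st.py
```

```text
t 5.35 q [-1.2044 -0.2639  0.6376  1.7353  0.3673  1.1933  1.0094] pos [0.416  0.0411 0.6133] open 0.05435039496079385 F [ 0.8804  0.7867 -0.5342]
X [ 0.4521  0.0611 -0.8899] Y [-0.0591  0.9975  0.0385] Z [0.89   0.0352 0.4545] tilt deg 27.14064409945904
```

>>> arm_command:
  plan:
    - [0.054, 0.05, 0, -0.01, 0]
    - [0.054, 0.05, 0, -0.01, 0]
    - [0.054, 0.05, 0, -0.01, 0]
    - [0.054, 0.05, 0, -0.01, 0]

```text
clock: 5.85
tool_pos: [0.4602, 0.0577, 0.4358]
eef_rot: [0.001, 0.529, 0.044, 0.847]
contact_force: [-0.9, 1.5, -0.3]
opening: 0.614
```

```bash
python3 st.py
```

```text
t 5.85 q [-1.2435  0.0359  1.0635  2.1118 -0.0459  0.5539  1.4789] pos [0.4602 0.0577 0.4358] open 0.05412517905198714 F [-0.8987  1.4922 -0.314 ]
X [ 0.4363  0.0754 -0.8966] Y [-0.0732  0.9962  0.0481] Z [0.8968 0.0447 0.4402] tilt deg 26.282091634106894
```

>>> arm_command:
  plan:
    - [0.054, 0.04, 0, 0.0, 0]
    - [0.054, 0.04, 0, 0.0, 0]
    - [0.054, 0.04, 0, 0.0, 0]

```text
clock: 6.22
tool_pos: [0.5064, 0.0692, 0.3395]
eef_rot: [0.002, 0.531, 0.047, 0.846]
contact_force: [0.8, 1.5, 1.1]
opening: 0.611
```

```bash
python3 st.py
```

```text
t 6.225 q [-0.7359  0.3001  0.6709  2.196  -0.7186  0.3207  2.1493] pos [0.5064 0.0692 0.3395] open 0.05382888642668762 F [0.8413 1.4545 1.0537]
X [ 0.4313  0.081  -0.8986] Y [-0.0771  0.9956  0.0527] Z [0.8989 0.0465 0.4357] tilt deg 26.031830366048396
```

```bash
cat > fk2.py <<'E'
import numpy as np
from scipy.optimize import least_squares
from scipy.spatial.transform import Rotation as R
from fk import data
data=data+[([-1.2044,-0.2639,0.6376,1.7353,0.3673,1.1933,1.0094],[.416,.0411,.6133],[.4521,.0611,-.8899]),
([-1.2435,.0359,1.0635,2.1118,-.0459,.5539,1.4789],[.4602,.0577,.4358],[.4363,.0754,-.8966]),
([-.7359,.3001,.6709,2.196,-.7186,.3207,2.1493],[.5064,.0692,.3395],[.4313,.081,-.8986])]
def fk(q,p):
    o=p[7:13]; h,L1,e1,L2,e2,L3,b=p[:7]
    M=R.from_euler("ZYZYZY",[[0]*6])[0]
    M=R.from_euler("z",-(q[0]+b)); T=np.array([0,0,h])
    M=M*R.from_euler("y",q[1]+o[1]); T=T+M.apply([e1,0,L1])
    M=M*R.from_euler("z",-q[2]+o[2])*R.from_euler("y",q[3]+o[3]); T=T+M.apply([e2,0,L2])
    M=M*R.from_euler("z",-q[4]+o[4])*R.from_euler("y",q[5]+o[5]); T=T+M.apply([0,0,L3])
    return T,M.apply([0,0,1])
np.set_printoptions(precision=4,suppress=True)
f=lambda p:np.concatenate([np.r_[fk(q,p)[0]-T,.3*(fk(q,p)[1]-x)] for q,T,x in data]+[.01*p[7:13]])
o=least_squares(f,[.36,.56,-.01,.35,0,.345,.08]+[0]*6); P=o.x
if __name__=="__main__":
    print(o.cost,P)
    for q,T,x in data: print(fk(q,P)[0]-T,fk(q,P)[1]-x)
E
python3 fk2.py
```

```text
Traceback (most recent call last):
  File "fk2.py", line 18, in <module>
    o=least_squares(f,[.36,.56,-.01,.35,0,.345,.08]+[0]*6); P=o.x
  File "fk2.py", line 17, in <lambda>
    f=lambda p:np.concatenate([np.r_[fk(q,p)[0]-T,.3*(fk(q,p)[1]-x)] for q,T,x in data]+[.01*p[7:13]])
                                     ~~^^^^^
  File "fk2.py", line 10, in fk
    M=R.from_euler("ZYZYZY",[[0]*6])[0]
      ~~~~~~~~~~~~^^^^^^^^^^^^^^^^^^
  File "scipy/spatial/transform/_rotation.pyx", line 1413, in scipy.spatial.transform._rotation.Rotation.from_euler
ValueError: Expected axis specification to be a non-empty string of upto 3 characters, got ZYZYZY
```

```bash
sed -i '/ZYZYZY/d' fk2.py; python3 fk2.py
```

```text
0.0004095876342260092 [ 0.3825  0.5594  0.0032  0.3512  0.0034  0.3637  0.084   0.     -0.0239
 -0.0005  0.0072  0.0042  0.0085]
[ 0.004  -0.0044  0.0022] [0.0037 0.0048 0.    ]
[ 0.0034 -0.0047  0.0052] [0.006  0.0039 0.    ]
[-0.0026  0.0054 -0.0001] [ 0.0072 -0.0006  0.    ]
[-0.0035  0.0037  0.0002] [0.0081 0.0068 0.0003]
[-0.0019 -0.0003  0.0012] [0.0087 0.0051 0.0004]
[0.0004 0.0033 0.0011] [ 0.0087 -0.0028  0.0012]
[0.0048 0.0058 0.0028] [ 0.0083 -0.0166  0.0025]
[0.004  0.0035 0.0034] [ 0.0044 -0.021   0.0012]
[-0.0109 -0.001   0.0001] [-0.0013 -0.0224 -0.0019]
[-0.0021 -0.0007 -0.0084] [-0.0008 -0.0163 -0.0016]
[ 0.0069  0.0027 -0.0077] [ 0.0104 -0.0184  0.0036]
```

```bash
cat > fam.py <<'E'
from fk2 import *
import sys
lim=np.array([[-3.01,3.01],[-.46,2.08],[-1.47,1.51],[.13,2.56],[-1,4.14],[.04,2.09]])
rng=np.random.default_rng(0)
for name,t in(("pick+",[.43,.1,.03]),("pick-",[.438,-.115,.03]),("hi",[.46,.05,.3]),("m1",[.6,.19,.125]),("m3",[.635,-.02,.125])):
  for tilt in(0,16,26):
    a=np.radians(tilt); X=np.array([np.sin(a)*.996,np.sin(a)*.085,-np.cos(a)])
    print(name,tilt)
    for q3 in(-1.2,-.8,-.4,0,.4,.8,1.2):
        sol=[]
        for k in range(14):
            f=lambda q:np.r_[fk(q,P)[0]-t,.3*(fk(q,P)[1]-X),.3*(q[2]-q3)]
            o=least_squares(f,lim[:,0]+(lim[:,1]-lim[:,0])*rng.uniform(.02,.98,6),bounds=lim.T)
            if o.cost<1e-7 and not any(np.abs(o.x-y).max()<.05 for y in sol): sol.append(o.x)
        for x in sol: print("   ",x)
E
python3 fam.py
```

```text
pick+ 0
    [ 0.3114  1.27   -1.2     2.217   1.525   1.0764]
    [ 0.153   1.0468 -0.8     2.2189  1.4931  0.6528]
    [-0.0668  0.9233 -0.4     2.2202  1.4048  0.3056]
    [-0.3128  0.8847  0.      2.2206 -0.0029  0.0443]
pick+ 16
    [ 0.2359  1.329  -1.2     2.5028  1.9684  1.2795]
    [ 0.0869  1.1151 -0.8     2.5047  2.1986  0.9221]
    [-0.1209  0.9935 -0.4     2.506   2.5489  0.6789]
    [-0.3546  0.955  -0.      2.5065  3.0538  0.5713]
    [-0.5882  0.9937  0.4     2.506   3.6005  0.6288]
    [-0.7959  1.1155  0.8     2.5047  4.0122  0.8436]
pick+ 26
pick- 0
    [ 0.796   1.2714 -1.2     2.1846  1.5093  1.0791]
    [ 0.6378  1.0484 -0.8     2.1865  1.4542  0.6566]
    [ 0.4183  0.9248 -0.4     2.1878  1.3134  0.3126]
    [ 0.1725  0.8862 -0.      2.1883 -0.0003  0.0752]
pick- 16
    [ 0.869   1.3217 -1.2     2.4513  1.9968  1.088 ]
    [ 0.7165  1.103  -0.8     2.4533  2.2718  0.7329]
    [ 0.5042  0.9796 -0.4     2.4545  2.7483  0.5207]
    [ 0.266   0.9408 -0.      2.455   3.3894  0.4959]
    [0.0278 0.9798 0.4    2.4545 3.895  0.6496]
pick- 26
hi 0
    [ 0.5263  0.6399 -1
[... 1968 characters left out ...]
 0.9838 -0.8     1.6123  0.8269  0.921 ]
    [ 0.1639  0.8803 -0.4     1.6136  0.4472  0.747 ]
    [-0.0528  0.8474 -0.      1.614   0.0037  0.6882]
    [-0.2693  0.8805  0.4     1.6136 -0.4398  0.7473]
    [-0.4598  0.9841  0.8     1.6123 -0.8193  0.9215]
m3 16
    [ 0.5756  1.1135 -1.2     1.9219  1.4927  0.9467]
    [ 0.4228  0.9141 -0.8     1.9238  1.3141  0.5742]
    [ 0.2091  0.805  -0.4     1.9251  0.9426  0.2939]
    [-0.031   0.7711 -0.      1.9255 -0.2015  0.1803]
m3 26
    [ 0.6121  1.1279 -1.2     2.1006  1.8464  0.9116]
    [ 0.4533  0.9197 -0.8     2.1025  1.9329  0.5353]
    [ 0.2329  0.807  -0.4     2.1038  2.2737  0.2556]
    [-0.0139  0.7721  0.      2.1042  3.5358  0.1718]
```

>>> arm_command:
  plan:
    - [0.054, 0.006, 0, -0.025, 0]
    - [0.054, 0.006, 0, -0.025, 0]
    - [0.054, 0.006, 0, -0.025, 0]

```text
clock: 6.6
tool_pos: [0.4454, 0.0671, 0.2926]
eef_rot: [0.001, 0.532, 0.048, 0.845]
contact_force: [16.2, -14.6, 3.8]
opening: 0.616
```

```bash
python3 st.py
```

```text
t 6.6 q [-0.4556  0.2668  0.2312  2.4065 -1.0007  0.0422  2.3852] pos [0.4454 0.0671 0.2926] open 0.054252903980034246 F [ 16.2018 -14.6197   3.8143]
X [ 0.4294  0.0821 -0.8994] Y [-0.0802  0.9954  0.0526] Z [0.8995 0.0495 0.434 ] tilt deg 25.92461512314557
```

>>> arm_command:
  plan:
    - [0.054, 0, 0, 0, -0.15]
    - [0.054, 0, 0, 0, -0.15]
    - [0.054, 0, 0, 0, -0.15]
    - [0.054, 0, 0, 0, -0.15]
    - [0.054, 0, 0, 0, -0.15]
    - [0.054, 0, 0, 0, -0.15]

```text
clock: 7.35
tool_pos: [0.447, 0.067, 0.2955]
eef_rot: [-0.368, 0.458, 0.275, 0.761]
contact_force: [-0.8, 0.1, 0.4]
opening: 0.613
```

```bash
python3 st.py
```

```text
t 7.35 q [-0.4134  0.2591  0.175   2.3954 -0.3717  0.0428  2.6541] pos [0.447  0.067  0.2955] open 0.053967644522766124 F [-0.796   0.0538  0.4499]
X [ 0.4289  0.0815 -0.8997] Y [-0.7554  0.5786 -0.3077] Z [0.4954 0.8116 0.3097] tilt deg 25.883153590470997
```

Works as planned: joint 7 stops at its limit and joint 5 takes up the turn. I'll continue to the half turn.

>>> arm_command:
  plan:
    - [0.054, 0, 0, 0, -0.18]
    - [0.054, 0, 0, 0, -0.18]
    - [0.054, 0, 0, 0, -0.18]
    - [0.054, 0, 0, 0, -0.18]
    - [0.054, 0, 0, 0, -0.18]
    - [0.054, 0, 0, 0, -0.18]
    - [0.054, 0, 0, 0, -0.18]
    - [0.054, 0, 0, 0, -0.18]
    - [0.054, 0, 0, 0, -0.18]
    - [0.054, 0, 0, 0, -0.18]
    - [0.054, 0, 0, 0, -0.18]
    - [0.054, 0, 0, 0, -0.18]

```text
clock: 8.85
tool_pos: [0.443, 0.0702, 0.2758]
eef_rot: [0.836, -0.024, -0.537, -0.112]
contact_force: [1.1, 0.8, -1.0]
opening: 0.614
```

```bash
python3 st.py
```

```text
t 8.85 q [ 0.156   0.334  -0.6067  2.4073  1.5403  0.271   2.6542] pos [0.443  0.0702 0.2758] open 0.05410858393000873 F [ 1.0854  0.7855 -0.9833]
X [ 0.4219  0.0802 -0.9031] Y [-0.1613 -0.9735 -0.1618] Z [-0.8922  0.2139 -0.3978] tilt deg 25.434873203864573
```

>>> arm_command:
  plan:
    - [0.054, 0.025, 0, 0.012, 0]
    - [0.054, 0.025, 0, 0.012, 0]
    - [0.054, 0.025, 0, 0.012, 0]
    - [0.054, 0.025, 0, 0.012, 0]

```text
clock: 9.35
tool_pos: [0.4437, 0.0842, 0.1708]
eef_rot: [0.836, -0.029, -0.536, -0.11]
contact_force: [0.4, -1.0, -0.5]
opening: 0.614
```

```bash
python3 st.py
```

```text
t 9.35 q [ 0.1333  0.6838 -0.8022  2.5466  2.1212  0.7046  1.9734] pos [0.4437 0.0842 0.1708] open 0.05408391498110005 F [ 0.3561 -1.0256 -0.5458]
X [ 0.4233  0.0693 -0.9034] Y [-0.1676 -0.9739 -0.1532] Z [-0.8904  0.2162 -0.4006] tilt deg 25.397347497235035
```

>>> arm_command:
  plan:
    - [0.054, 0, 0, 0, 0.18]
    - [0.054, 0, 0, 0, 0.18]
    - [0.054, 0, 0, 0, 0.18]
    - [0.054, 0, 0, 0, 0.18]
    - [0.054, 0, 0, 0, 0.18]
    - [0.054, 0, 0, 0, 0.18]
    - [0.054, 0, 0, 0, 0.18]
    - [0.054, 0, 0, 0, 0.18]

```text
clock: 10.35
tool_pos: [0.4437, 0.0839, 0.1716]
eef_rot: [-0.554, 0.377, 0.383, 0.636]
contact_force: [0.8, 1.0, -0.5]
opening: 0.613
```

```bash
python3 st.py
```

```text
t 10.35 q [ 0.2913  0.7923 -1.127   2.538   1.9044  0.908   0.7133] pos [0.4437 0.0839 0.1716] open 0.05400061940970602 F [ 0.8295  0.9553 -0.5039]
X [ 0.423   0.0689 -0.9035] Y [-0.9044  0.0931 -0.4164] Z [0.0554 0.9933 0.1017] tilt deg 25.3782211065716
```

>>> arm_command:
  plan:
    - [0.054, 0, 0, 0, 0.178]
    - [0.054, 0, 0, 0, 0.178]
    - [0.054, 0, 0, 0, 0.178]
    - [0.054, 0, 0, 0, 0.178]
    - [0.054, 0, 0, 0, 0.178]
    - [0.054, 0, 0, 0, 0.178]
    - [0.054, 0, 0, 0, 0.178]
    - [0.054, 0, 0, 0, 0.178]

```text
clock: 11.35
tool_pos: [0.4437, 0.0838, 0.1716]
eef_rot: [-0.004, 0.535, 0.043, 0.844]
contact_force: [-0.7, 0.4, 0.3]
opening: 0.613
```

```bash
python3 st.py
```

```text
t 11.35 q [ 0.3707  0.9056 -1.3554  2.5346  1.7825  1.0985 -0.6194] pos [0.4437 0.0838 0.1716] open 0.054006089892371635 F [-0.6734  0.3654  0.2996]
X [ 0.4231  0.0689 -0.9034] Y [-0.0774  0.9962  0.0397] Z [0.9027 0.0531 0.4269] tilt deg 25.386397739172406
```

>>> arm_command:
  plan:
    - [0.054, 0.01, 0, -0.02, 0]
    - [0.054, 0.01, 0, -0.02, 0]
    - [0.054, 0.01, 0, -0.02, 0]

```text
clock: 11.72
tool_pos: [0.4363, 0.089, 0.1285]
eef_rot: [-0.008, 0.549, 0.042, 0.835]
contact_force: [-0.2, -0.9, 0.6]
opening: 0.614
```

```bash
python3 st.py
```

```text
t 11.725 q [ 0.3389  1.1155 -1.4735  2.5597  1.7653  1.3401 -0.6392] pos [0.4363 0.089  0.1285] open 0.05405478389749341 F [-0.2396 -0.8973  0.6222]
X [ 0.3942  0.0611 -0.917 ] Y [-0.0794  0.9963  0.0323] Z [0.9156 0.0601 0.3976] tilt deg 23.507457380451875
```

>>> arm_command:
  plan:
    - [0.054, 0.015, 0.005, -0.02, 0]
    - [0.054, 0.015, 0.005, -0.02, 0]

```text
clock: 11.98
tool_pos: [0.4338, 0.1045, 0.0896]
eef_rot: [-0.01, 0.557, 0.04, 0.83]
contact_force: [-0.1, 1.1, 0.0]
opening: 0.616
```

```bash
python3 st.py
```

```text
t 11.975 q [ 0.2753  1.2497 -1.4735  2.5595  1.8051  1.4642 -0.6812] pos [0.4338 0.1045 0.0896] open 0.054260808478694925 F [-0.1448  1.1042  0.0376]
X [ 0.377   0.0558 -0.9245] Y [-0.0777  0.9966  0.0285] Z [0.923  0.0611 0.38  ] tilt deg 22.399452300230035
```

>>> arm_command:
  plan:
    - [0.054, 0.015, -0.001, -0.008, 0]
    - [0.054, 0.015, -0.001, -0.009, 0]

```text
clock: 12.22
tool_pos: [0.4352, 0.1047, 0.0556]
eef_rot: [-0.01, 0.559, 0.04, 0.828]
contact_force: [-0.4, 0.1, -0.3]
opening: 0.612
```

```bash
cat > go.py <<'E'
# print tool-axis shift from the pose as it stands to tip target given on argv
import sys
from h import *
np.set_printoptions(precision=4,suppress=True)
s=r.get_state(); M=R.from_quat(s["eef_rot"]).as_matrix()
b=np.array([float(x) for x in sys.argv[1:4]]); h=float(sys.argv[4])
tip=b+h*M[:,0]
print("tip target",tip,"shift in tool axes",M.T@(tip-s["tool_pos"]))
E
python3 st.py; python3 go.py .4267 .1013 .0375 .009
```

```text
t 12.225 q [ 0.2707  1.37   -1.4735  2.5594  1.865   1.5626 -0.6698] pos [0.4352 0.1047 0.0556] open 0.053906048817634195 F [-0.4176  0.0705 -0.322 ]
X [ 0.3725  0.0549 -0.9264] Y [-0.0778  0.9966  0.0278] Z [0.9248 0.0618 0.3755] tilt deg 22.116703597156345
tip target [0.4301 0.1018 0.0292] shift in tool axes [ 0.0224 -0.0033 -0.0148]
```

>>> arm_command:
  plan:
    - [0.054, 0.008, -0.002, -0.012, 0]
    - [0.054, 0.008, -0.002, -0.012, 0]

```text
clock: 12.48
tool_pos: [0.4319, 0.1035, 0.0314]
eef_rot: [-0.011, 0.563, 0.039, 0.825]
contact_force: [0.3, 0.2, 0.0]
opening: 0.611
```

```bash
python3 st.py; python3 go.py .4267 .1013 .0375 .009
```

```text
t 12.475 q [ 0.2716  1.4519 -1.4735  2.5595  1.9003  1.6246 -0.6562] pos [0.4319 0.1035 0.0314] open 0.053847136271428994 F [0.3372 0.1763 0.0396]
X [ 0.3626  0.0521 -0.9305] Y [-0.0767  0.9967  0.0259] Z [0.9288 0.062  0.3654] tilt deg 21.48859740346562
tip target [0.43   0.1018 0.0291] shift in tool axes [ 0.0013 -0.0017 -0.0028]
```

>>> arm_command:
  plan:
    - [0.054, 0.001, -0.002, -0.004, 0]
    - [0.03, 0, 0, 0, 0]
    - [0.03, 0, 0, 0, 0]
    - [0.03, 0, 0, 0, 0]
  force: 30

```text
clock: 12.98
tool_pos: [0.4322, 0.1031, 0.0304]
eef_rot: [-0.013, 0.563, 0.04, 0.826]
contact_force: [0.5, -0.9, -0.1]
opening: 0.415
```

```bash
python3 st.py; python3 - <<'E'
from h import *
s=r.get_state()
p,d=r.snapshot("side"); b=cv2.cvtColor(p,cv2.COLOR_RGB2BGR); cv2.imwrite("pics/s1.png",cv2.resize(b[120:280,150:350],(750,600),interpolation=cv2.INTER_CUBIC))
E
```

```text
t 12.975 q [ 0.2719  1.4558 -1.4731  2.5594  1.9031  1.6288 -0.6514] pos [0.4322 0.1031 0.0304] open 0.036604197879797316 F [ 0.4929 -0.8925 -0.1088]
X [ 0.3636  0.0511 -0.9302] Y [-0.08    0.9965  0.0235] Z [0.9281 0.0658 0.3664] tilt deg 21.539992928152852
```

View pics/s1.png

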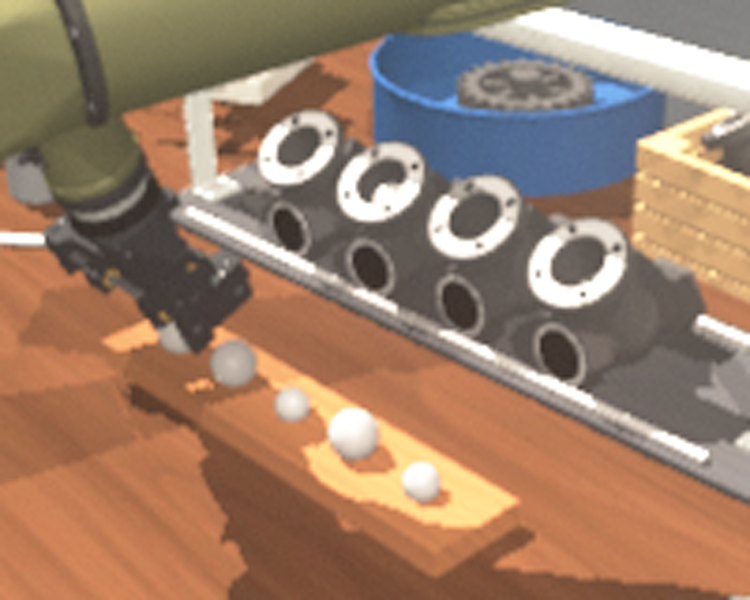

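>>> arm_command:
  plan:
    - [0.03, -0.03, 0, 0, 0]
    - [0.03, -0.04, 0, 0, 0]
    - [0.03, -0.04, 0, 0.02, 0]

```text
clock: 13.4
tool_pos: [0.4261, 0.1044, 0.1418]
eef_rot: [-0.015, 0.57, 0.04, 0.821]
contact_force: [1.0, -1.3, -1.9]
opening: 0.414
```

```bash
python3 st.py; python3 - <<'E'
from h import *
s=r.get_state()
for n,w in(("side",(100,260,150,350)),("top",(110,240,110,310))):
    p,d=r.snapshot(n); np.save(f"pics/{n}2.npy",d); b=cv2.cvtColor(p,cv2.COLOR_RGB2BGR); cv2.imwrite(f"pics/{n}2.png",b); cv2.imwrite(f"pics/{n}2z.png",cv2.resize(b[w[0]:w[1],w[2]:w[3]],None,fx=3.5,fy=3.5,interpolation=cv2.INTER_CUBIC))
    M=R.from_quat(s["eef_rot"]).as_matrix(); print(n,proj(n,s["tool_pos"]),proj(n,s["tool_pos"]-.009*M[:,0]))
E
```

```text
t 13.4 q [ 0.3117  1.0502 -1.4675  2.5139  1.6672  1.2627 -0.5983] pos [0.4261 0.1044 0.1418] open 0.03645234569609864 F [ 1.0216 -1.3005 -1.8656]
X [ 0.3477  0.0489 -0.9363] Y [-0.0822  0.9964  0.0216] Z [0.934  0.0694 0.3505] tilt deg 20.55752855861848
side [194.30769575 177.22408341] [193.25464047 175.05662907]
top [211.6658166  220.53713997] [211.61406121 221.21395162]
```

View pics/side2z.png

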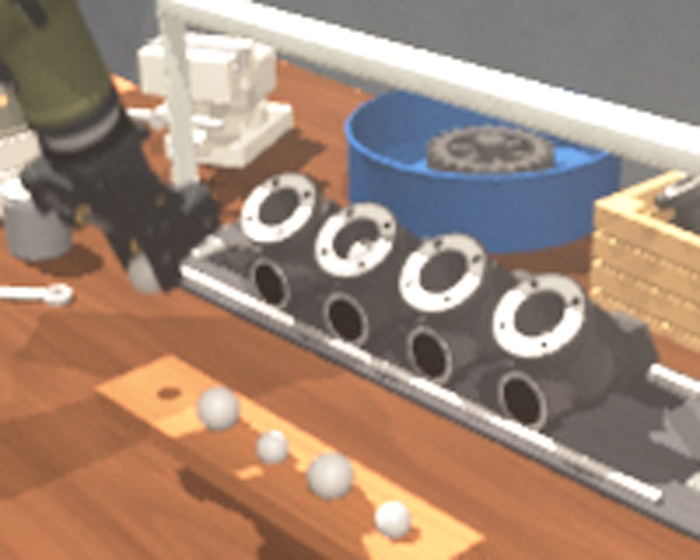

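View pics/top2z.png

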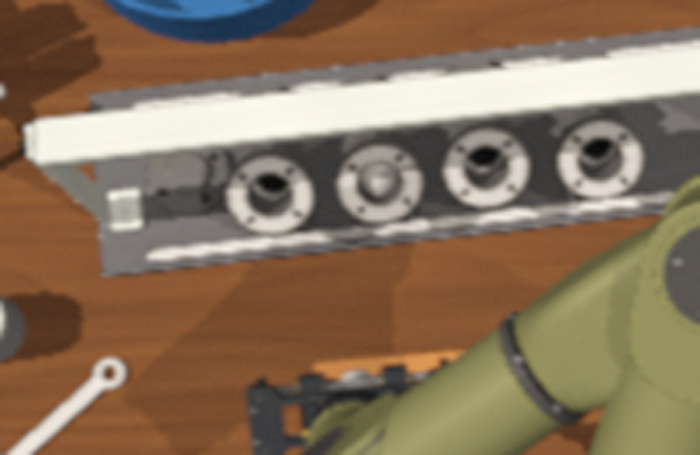

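```bash
python3 go.py .580 .186 .1805 .009
```

```text
tip target [0.5832 0.1864 0.1721] shift in tool axes [0.035  0.0697 0.1573]
```

>>> arm_command:
  plan:
    - [0.03, 0.005, 0.0175, 0.039, 0]
    - [0.03, 0.01, 0.0175, 0.039, 0]
    - [0.03, 0.01, 0.0175, 0.039, 0]
    - [0.03, 0.01, 0.0175, 0.039, 0]
    - [0.03, 0, 0, 0, 0]

```text
clock: 14.12
tool_pos: [0.5811, 0.1867, 0.164]
eef_rot: [-0.012, 0.569, 0.038, 0.821]
contact_force: [-0.3, -1.2, -1.9]
opening: 0.413
```

```bash
python3 st.py;python3 go.py .580 .186 .1805 .009; python3 go.py .6147 .1894 .1314 .009
```

```text
t 14.125 q [ 0.2579  1.0893 -1.3965  2.0062  1.5673  1.228  -0.1249] pos [0.5811 0.1867 0.164 ] open 0.03640647660232868 F [-0.329  -1.2212 -1.9018]
X [ 0.3494  0.048  -0.9357] Y [-0.0763  0.9968  0.0226] Z [0.9339 0.0634 0.352 ] tilt deg 20.652958510131675
tip target [0.5831 0.1864 0.1721] shift in tool axes [-0.0069 -0.0003  0.0047]
tip target [0.6178 0.1898 0.123 ] shift in tool axes [ 0.0513 -0.0006  0.0201]
```

>>> arm_command:
  plan:
    - [0.03, 0.012, 0, 0.01, 0]
    - [0.03, 0.015, 0, 0.005, 0]
    - [0.03, 0.012, 0, 0.003, 0]

```text
clock: 14.5
tool_pos: [0.6101, 0.1879, 0.133]
eef_rot: [-0.014, 0.569, 0.038, 0.821]
contact_force: [0.8, 0.8, -1.3]
opening: 0.411
```

```bash
cat > look.py <<'E'
import sys
from h import *
s=r.get_state(); tag=sys.argv[1]
for n,w in(("side",(100,260,180,380)),("top",(110,240,150,350))):
    p,d=r.snapshot(n); b=cv2.cvtColor(p,cv2.COLOR_RGB2BGR); cv2.imwrite(f"pics/{n}{tag}.png",cv2.resize(b[w[0]:w[1],w[2]:w[3]],None,fx=3.5,fy=3.5,interpolation=cv2.INTER_CUBIC))
    M=R.from_quat(s["eef_rot"]).as_matrix(); print(n,"tip px (zoomed)",(proj(n,s["tool_pos"])-[w[2],w[0]])*3.5,"ball",(proj(n,s["tool_pos"]-.009*M[:,0])-[w[2],w[0]])*3.5)
E
python3 st.py; python3 go.py .6147 .1894 .1314 .009; python3 look.py 3
```

```text
t 14.5 q [ 0.2473  1.1508 -1.353   1.9437  1.6204  1.2156 -0.0776] pos [0.6101 0.1879 0.133 ] open 0.03624911349943144 F [ 0.7672  0.805  -1.3481]
X [ 0.3487  0.0464 -0.9361] Y [-0.0789  0.9967  0.0201] Z [0.9339 0.0669 0.3512] tilt deg 20.595291779558156
tip target [0.6178 0.1898 0.123 ] shift in tool axes [0.0121 0.0011 0.0038]
side tip px (zoomed) [164.31948443 193.94658112] ball [161.53912129 186.90585931]
top tip px (zoomed) [128.1812003  202.27396562] ball [127.46314184 203.499714  ]
```

View pics/side3.png

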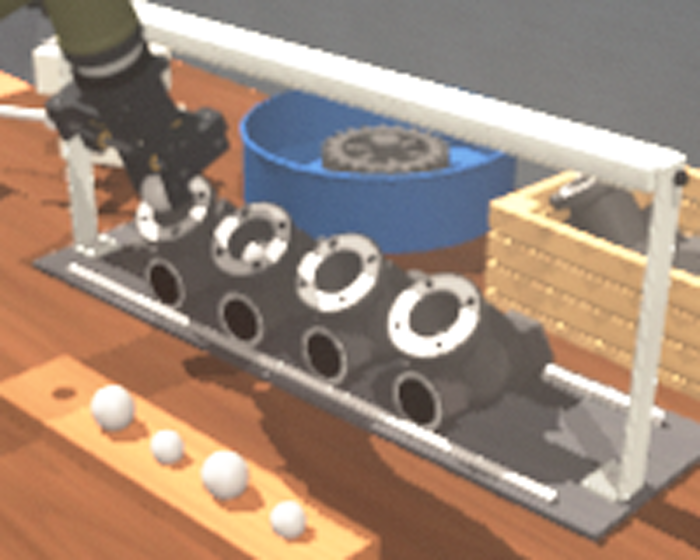

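View pics/top3.png

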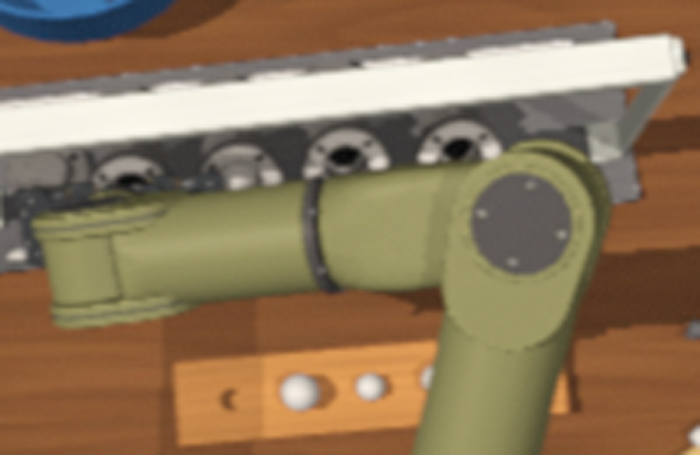

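>>> arm_command:
  plan:
    - [0.03, 0.006, 0.001, 0.002, 0]
    - [0.03, 0.006, 0, 0.002, 0]
    - [0.03, 0, 0, 0, 0]

```text
clock: 14.98
tool_pos: [0.6181, 0.1904, 0.1247]
eef_rot: [-0.014, 0.569, 0.038, 0.821]
contact_force: [-0.6, 0.3, -1.5]
opening: 0.415
```

```bash
python3 st.py; python3 go.py .6147 .1894 .1314 .009
```

```text
t 14.975 q [ 0.2412  1.1674 -1.3423  1.9246  1.6352  1.212  -0.0681] pos [0.6181 0.1904 0.1247] open 0.036588111742492144 F [-0.5736  0.2764 -1.4966]
X [ 0.3499  0.0473 -0.9356] Y [-0.0789  0.9967  0.0209] Z [0.9335 0.0665 0.3524] tilt deg 20.6745024630459
tip target [0.6178 0.1898 0.123 ] shift in tool axes [ 0.0015 -0.0005 -0.0009]
```

Within 2 mm of the release pose. Opening.

>>> arm_command:
  plan:
    - [0.056, 0, 0, 0, 0]
    - [0.056, 0, 0, 0, 0]
    - [0.056, 0, 0, 0, 0]

```text
clock: 15.35
tool_pos: [0.6182, 0.1907, 0.1256]
eef_rot: [-0.014, 0.568, 0.039, 0.822]
contact_force: [0.2, -0.6, -0.4]
opening: 0.637
```

>>> arm_command:
  plan:
    - [0.056, -0.04, 0, 0, 0]
    - [0.056, -0.03, 0, -0.02, 0]
    - [0.056, 0, 0, -0.045, 0]
    - [0.056, 0, -0.02, -0.045, 0]

```text
clock: 15.85
tool_pos: [0.4916, 0.1611, 0.1523]
eef_rot: [-0.013, 0.568, 0.04, 0.822]
contact_force: [-0.2, 0.1, -0.6]
opening: 0.638
```

```bash
python3 st.py; python3 look.py 4; python3 go.py .4297 .0289 .0375 .009
```

```text
t 15.85 q [ 0.2538  1.0408 -1.3999  2.2805  1.6267  1.2117 -0.4098] pos [0.4916 0.1611 0.1523] open 0.056176212216059715 F [-0.2108  0.0904 -0.5904]
X [ 0.3522  0.0505 -0.9346] Y [-0.0807  0.9965  0.0235] Z [0.9325 0.0672 0.355 ] tilt deg 20.84077283427579
side tip px (zoomed) [ 76.11739317 217.95583998] ball [ 72.7226086  210.56155013]
top tip px (zoomed) [154.30701386 318.78402149] ball [153.76975107 320.78364864]
tip target [0.4328 0.0293 0.0291] shift in tool axes [ 0.0882 -0.1242 -0.1029]
```

View pics/side4.png

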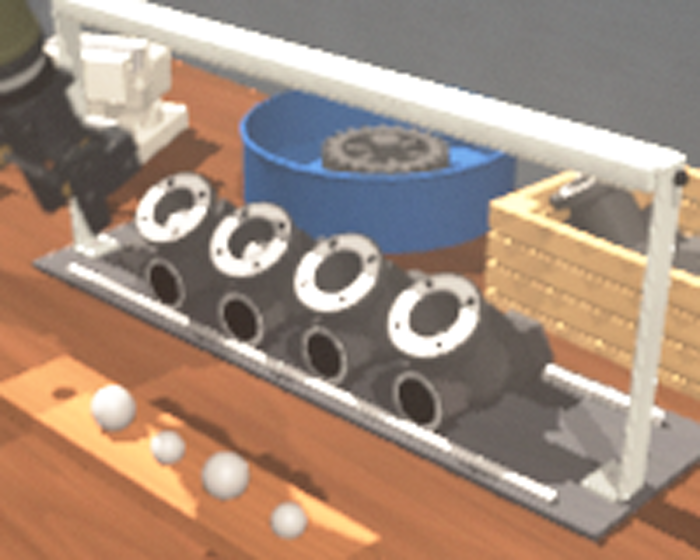

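View pics/top4.png

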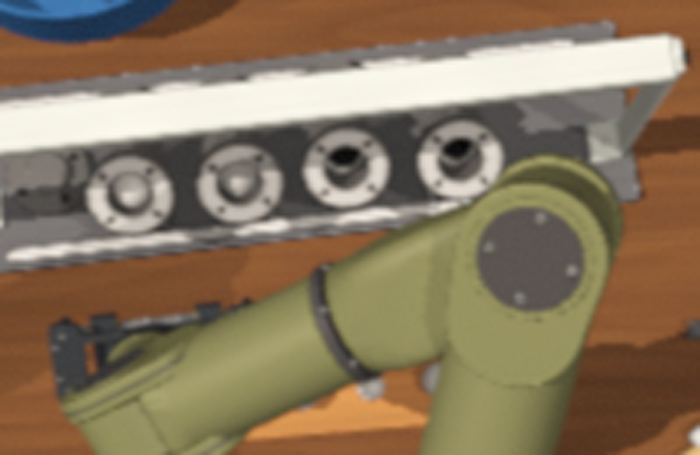

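>>> arm_command:
  plan:
    - [0.054, 0.0, -0.042, -0.034, 0]
    - [0.054, 0.0, -0.042, -0.034, 0]
    - [0.054, 0.018, -0.04, -0.034, 0]
    - [0.054, 0.02, 0, 0, 0]

```text
clock: 16.45
tool_pos: [0.4364, 0.029, 0.0786]
eef_rot: [-0.013, 0.575, 0.036, 0.817]
contact_force: [0.3, 1.2, 0.6]
opening: 0.614
```

```bash
python3 st.py; python3 go.py .4297 .0289 .0375 .009
```

```text
t 16.45 q [ 0.4996  1.2497 -1.4399  2.547   1.828   1.3553 -0.4645] pos [0.4364 0.029  0.0786] open 0.05407194480704342 F [0.2528 1.1558 0.5681]
X [ 0.3352  0.0444 -0.9411] Y [-0.0736  0.9971  0.0208] Z [0.9392 0.0623 0.3375] tilt deg 19.765516490977486
tip target [0.4327 0.0293 0.029 ] shift in tool axes [ 0.0454 -0.0005 -0.0202]
```

>>> arm_command:
  plan:
    - [0.054, 0.015, 0, -0.007, 0]
    - [0.054, 0.015, 0, -0.007, 0]
    - [0.054, 0.014, 0, -0.008, 0]

```text
clock: 16.82
tool_pos: [0.4353, 0.0331, 0.0311]
eef_rot: [-0.014, 0.575, 0.038, 0.817]
contact_force: [-0.2, -0.7, 0.0]
opening: 0.615
```

```bash
python3 st.py; python3 go.py .4297 .0289 .0375 .009
```

```text
t 16.825 q [ 0.4848  1.4342 -1.4633  2.5568  1.9074  1.5257 -0.4561] pos [0.4353 0.0331 0.0311] open 0.05420428887452819 F [-0.1631 -0.6514  0.0304]
X [ 0.3355  0.0461 -0.9409] Y [-0.0781  0.9967  0.021 ] Z [0.9388 0.0664 0.338 ] tilt deg 19.792545366364205
tip target [0.4327 0.0293 0.029 ] shift in tool axes [ 0.0009 -0.0036 -0.0033]
```

>>> arm_command:
  plan:
    - [0.054, 0.001, -0.004, -0.005, 0]
    - [0.054, 0, 0, 0, 0]

```text
clock: 17.08
tool_pos: [0.4336, 0.0286, 0.0285]
eef_rot: [-0.013, 0.577, 0.038, 0.816]
contact_force: [0.4, 0.3, -0.9]
opening: 0.614
```

```bash
python3 st.py; python3 go.py .4297 .0289 .0375 .009
```

```text
t 17.075 q [ 0.5004  1.4481 -1.4729  2.5586  1.9061  1.5349 -0.4391] pos [0.4336 0.0286 0.0285] open 0.054058356534134135 F [ 0.4269  0.3472 -0.8516]
X [ 0.3317  0.0472 -0.9422] Y [-0.0783  0.9967  0.0224] Z [0.9401 0.0663 0.3343] tilt deg 19.57752526139276
tip target [0.4327 0.0293 0.029 ] shift in tool axes [-0.0007  0.0008 -0.0007]
```

>>> arm_command:
  plan:
    - [0.03, 0, 0, 0, 0]
    - [0.03, 0, 0, 0, 0]
    - [0.03, 0, 0, 0, 0]
    - [0.03, -0.03, 0, 0, 0]
    - [0.03, -0.04, 0, 0, 0]
    - [0.03, -0.04, 0, 0.02, 0]

```text
clock: 17.82
tool_pos: [0.4293, 0.0248, 0.1404]
eef_rot: [-0.015, 0.583, 0.039, 0.811]
contact_force: [0.7, 0.5, -2.2]
opening: 0.415
```

```bash
python3 st.py; python3 go.py .602 -.028 .1805 .009
```

```text
t 17.825 q [ 0.5591  1.0418 -1.4648  2.5084  1.6663  1.1644 -0.3617] pos [0.4293 0.0248 0.1404] open 0.036523864710788265 F [ 0.6548  0.4553 -2.2132]
X [ 0.3168  0.0449 -0.9474] Y [-0.0805  0.9965  0.0203] Z [0.9451 0.0699 0.3193] tilt deg 18.658447491060283
tip target [ 0.6049 -0.0276  0.172 ] shift in tool axes [ 0.0233 -0.0657  0.1723]
```

>>> arm_command:
  plan:
    - [0.03, -0.005, -0.013, 0.034, 0]
    - [0.03, 0.005, -0.013, 0.034, 0]
    - [0.03, 0.007, -0.013, 0.034, 0]
    - [0.03, 0.007, -0.013, 0.034, 0]
    - [0.03, 0.007, -0.013, 0.034, 0]

```text
clock: 18.45
tool_pos: [0.6033, -0.0283, 0.1731]
eef_rot: [-0.015, 0.583, 0.038, 0.812]
contact_force: [0.2, 0.0, -1.7]
opening: 0.418
```

```bash
python3 st.py; python3 go.py .6365 -.0249 .1314 .009
```

```text
t 18.45 q [ 0.696   1.0648 -1.3974  1.9852  1.4702  1.0809  0.3453] pos [ 0.6033 -0.0283  0.1731] open 0.03682450785657273 F [ 0.2191  0.0182 -1.656 ]
X [ 0.3177  0.0442 -0.9472] Y [-0.0785  0.9967  0.0202] Z [0.9449 0.0679 0.3201] tilt deg 18.708417632869132
tip target [ 0.6394 -0.0245  0.1229] shift in tool axes [ 0.0592 -0.      0.0182]
```

>>> arm_command:
  plan:
    - [0.03, 0.015, 0, 0.01, 0]
    - [0.03, 0.016, 0, 0.004, 0]
    - [0.03, 0.014, 0, 0.002, 0]
    - [0.03, 0.012, 0, 0.002, 0]
    - [0.03, 0, 0, 0, 0]

```text
clock: 19.08
tool_pos: [0.6378, -0.0226, 0.1243]
eef_rot: [-0.014, 0.583, 0.039, 0.812]
contact_force: [-0.1, 0.5, -2.8]
opening: 0.416
```

```bash
python3 st.py; python3 go.py .6365 -.0249 .1314 .009;python3 look.py 5
```

```text
t 19.075 q [ 0.6436  1.1568 -1.3344  1.9175  1.5574  1.0715  0.3504] pos [ 0.6378 -0.0226  0.1243] open 0.03667938858650696 F [-0.0968  0.4969 -2.7585]
X [ 0.318   0.0468 -0.9469] Y [-0.0803  0.9965  0.0223] Z [0.9447 0.0689 0.3207] tilt deg 18.75014839748359
tip target [ 0.6394 -0.0245  0.1229] shift in tool axes [ 0.0017 -0.0021  0.0009]
side tip px (zoomed) [331.68098574 264.15888279] ball [329.66633255 256.58570201]
top tip px (zoomed) [342.995854   171.24616035] ball [343.53882313 171.97875925]
```

View pics/side5.png

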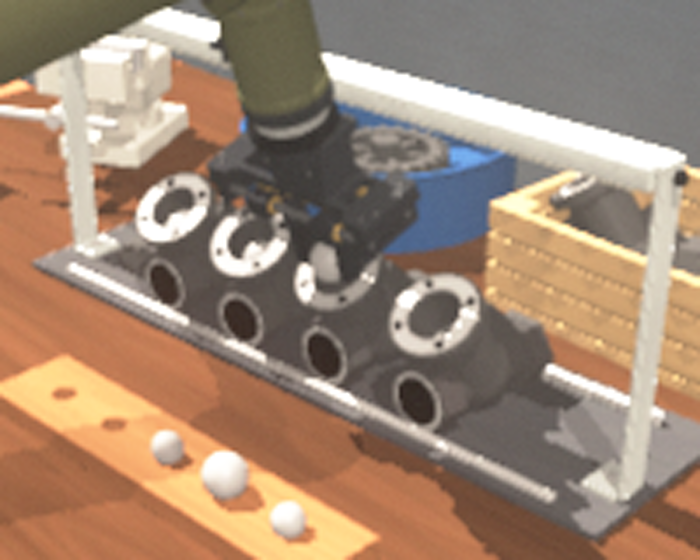

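The ball, partly hidden by a finger at about (325,262) in the zoomed view, is over the third mouth. I'll shift 2 mm in y, then release and back off.

>>> arm_command:
  plan:
    - [0.03, 0.001, -0.002, 0.001, 0]
    - [0.03, 0, 0, 0, 0]
    - [0.056, 0, 0, 0, 0]
    - [0.056, 0, 0, 0, 0]
    - [0.056, 0, 0, 0, 0]

```text
clock: 19.8
tool_pos: [0.6401, -0.0245, 0.1253]
eef_rot: [-0.014, 0.582, 0.039, 0.812]
contact_force: [-0.5, 0.6, 0.3]
opening: 0.635
```

>>> arm_command:
  plan:
    - [0.056, -0.04, 0, 0, 0]
    - [0.056, -0.03, 0, -0.02, 0]
    - [0.056, 0, 0, -0.045, 0]
    - [0.056, 0, -0.02, -0.045, 0]

```text
clock: 20.3
tool_pos: [0.5146, -0.0544, 0.1561]
eef_rot: [-0.015, 0.581, 0.04, 0.813]
contact_force: [0.3, 0.3, -0.7]
opening: 0.636
```

```bash
python3 st.py; python3 look.py 6; python3 go.py .4387 -.1148 .0375 .009
```

```text
t 20.3 q [ 0.7935  1.0288 -1.397   2.2413  1.5771  1.0154  0.1566] pos [ 0.5146 -0.0544  0.1561] open 0.056071474095147886 F [ 0.2545  0.3438 -0.7042]
X [ 0.3222  0.0479 -0.9455] Y [-0.0823  0.9964  0.0224] Z [0.9431 0.0706 0.325 ] tilt deg 19.00962986201411
side tip px (zoomed) [246.60607438 286.27965576] ball [243.94787895 278.17303084]
top tip px (zoomed) [380.12286447 288.08628699] ball [380.92222655 289.59776711]
tip target [ 0.4415 -0.1144  0.029 ] shift in tool axes [ 0.0938 -0.0528 -0.1078]
```

View pics/side6.png

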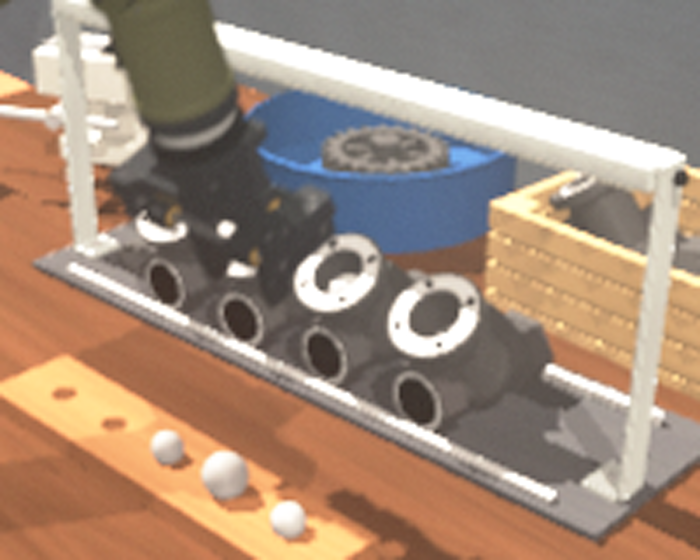

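View pics/top6.png

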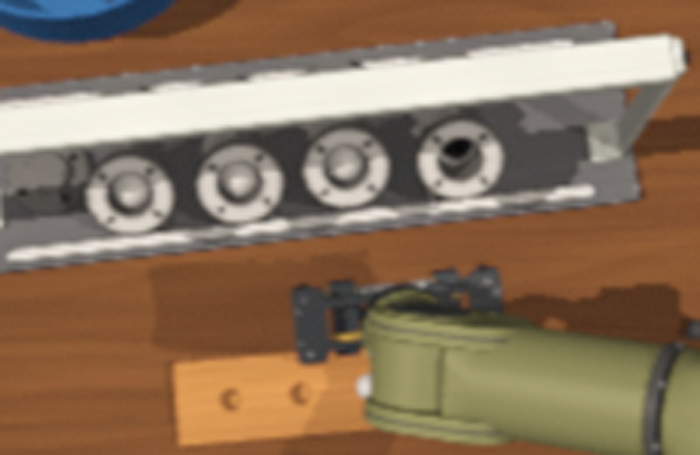

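>>> arm_command:
  plan:
    - [0.054, 0.0, -0.018, -0.036, 0]
    - [0.054, 0.0, -0.018, -0.036, 0]
    - [0.054, 0.022, -0.017, -0.03, 0]
    - [0.054, 0.022, 0, 0, 0]

```text
clock: 20.9
tool_pos: [0.4358, -0.1145, 0.0785]
eef_rot: [-0.014, 0.582, 0.038, 0.812]
contact_force: [1.0, 0.4, 0.7]
opening: 0.615
```

```bash
python3 st.py; python3 go.py .4387 -.1148 .0375 .009
```

```text
t 20.9 q [ 0.9214  1.1798 -1.3276  2.4587  1.86    1.0679  0.0053] pos [ 0.4358 -0.1145  0.0785] open 0.05415847191022732 F [0.9958 0.3507 0.7094]
X [ 0.3185  0.0454 -0.9468] Y [-0.0785  0.9967  0.0214] Z [0.9447 0.0675 0.321 ] tilt deg 18.76920889318115
tip target [ 0.4416 -0.1144  0.029 ] shift in tool axes [ 0.0487 -0.0014 -0.0104]
```

>>> arm_command:
  plan:
    - [0.054, 0.015, 0, -0.003, 0]
    - [0.054, 0.015, 0, -0.003, 0]
    - [0.054, 0.015, -0.001, -0.004, 0]
    - [0.054, 0.002, 0, 0, 0]

```text
clock: 21.4
tool_pos: [0.4435, -0.1122, 0.0313]
eef_rot: [-0.014, 0.582, 0.039, 0.812]
contact_force: [0.0, 0.4, 0.4]
opening: 0.612
```

```bash
python3 st.py; python3 go.py .4387 -.1148 .0375 .009
```

```text
t 21.4 q [ 0.8936  1.2986 -1.2717  2.447   1.9785  1.1316 -0.0231] pos [ 0.4435 -0.1122  0.0313] open 0.05389566047435315 F [0.0025 0.4363 0.4238]
X [ 0.3196  0.0473 -0.9464] Y [-0.0789  0.9966  0.0231] Z [0.9443 0.0673 0.3222] tilt deg 18.846767147571732
tip target [ 0.4416 -0.1144  0.029 ] shift in tool axes [ 0.0015 -0.002  -0.0027]
```

>>> arm_command:
  plan:
    - [0.054, 0.001, -0.002, -0.003, 0]
    - [0.03, 0, 0, 0, 0]
    - [0.03, 0, 0, 0, 0]
    - [0.03, 0, 0, 0, 0]
    - [0.03, -0.03, 0, 0, 0]
    - [0.03, -0.04, 0, 0, 0]
    - [0.03, -0.04, 0, 0.02, 0]

```text
clock: 22.28
tool_pos: [0.4218, -0.119, 0.1402]
eef_rot: [-0.015, 0.584, 0.039, 0.811]
contact_force: [0.5, -0.7, -2.4]
opening: 0.413
```

```bash
python3 st.py; python3 go.py .607 -.140 .1805 .009
```

```text
t 22.275 q [ 0.9869  1.0068 -1.3836  2.4513  1.6876  0.944   0.1009] pos [ 0.4218 -0.119   0.1402] open 0.03636194530556314 F [ 0.4582 -0.6862 -2.3731]
X [ 0.3155  0.0462 -0.9478] Y [-0.0801  0.9965  0.0219] Z [0.9455 0.069  0.3182] tilt deg 18.596808786986937
tip target [ 0.6098 -0.1396  0.172 ] shift in tool axes [ 0.0282 -0.0349  0.1865]
```

>>> arm_command:
  plan:
    - [0.03, -0.004, -0.007, 0.037, 0]
    - [0.03, 0.007, -0.007, 0.037, 0]
    - [0.03, 0.008, -0.007, 0.037, 0]
    - [0.03, 0.008, -0.007, 0.037, 0]
    - [0.03, 0.009, -0.007, 0.037, 0]

```text
clock: 22.9
tool_pos: [0.611, -0.1406, 0.1723]
eef_rot: [-0.015, 0.583, 0.038, 0.812]
contact_force: [-0.1, 0.1, -1.3]
opening: 0.412
```

```bash
python3 st.py; python3 go.py .6415 -.1368 .1314 .009
```

```text
t 22.9 q [ 0.8719  1.0342 -1.3033  1.9032  1.3779  0.9478  0.651 ] pos [ 0.611  -0.1406  0.1723] open 0.03633521488584742 F [-0.1208  0.0625 -1.2593]
X [ 0.318   0.0446 -0.947 ] Y [-0.0787  0.9967  0.0205] Z [0.9448 0.068  0.3205] tilt deg 18.73315713203178
tip target [ 0.6444 -0.1364  0.1229] shift in tool axes [0.0577 0.0006 0.016 ]
```

>>> arm_command:
  plan:
    - [0.03, 0.015, 0, 0.008, 0]
    - [0.03, 0.016, 0, 0.004, 0]
    - [0.03, 0.014, 0, 0.003, 0]
    - [0.03, 0.012, 0, 0.002, 0]
    - [0.03, 0, 0, 0, 0]

```text
clock: 23.52
tool_pos: [0.6443, -0.1355, 0.123]
eef_rot: [-0.014, 0.583, 0.039, 0.812]
contact_force: [-0.0, 0.3, -2.4]
opening: 0.413
```

```bash
python3 st.py; python3 go.py .6415 -.1368 .1314 .009;python3 look.py 7
```

```text
t 23.525 q [ 0.8094  1.123  -1.2437  1.842   1.4626  0.9351  0.6324] pos [ 0.6443 -0.1355  0.123 ] open 0.036381076330114843 F [-0.04    0.3281 -2.4337]
X [ 0.3181  0.047  -0.9469] Y [-0.0799  0.9965  0.0226] Z [0.9447 0.0685 0.3207] tilt deg 18.75498941427064
tip target [ 0.6444 -0.1364  0.1229] shift in tool axes [ 0.0001 -0.0008 -0.    ]
side tip px (zoomed) [428.64375727 307.19804714] ball [426.99085814 299.38524403]
top tip px (zoomed) [456.97888971 162.23733899] ball [458.19018437 162.91562682]
```

View pics/side7.png

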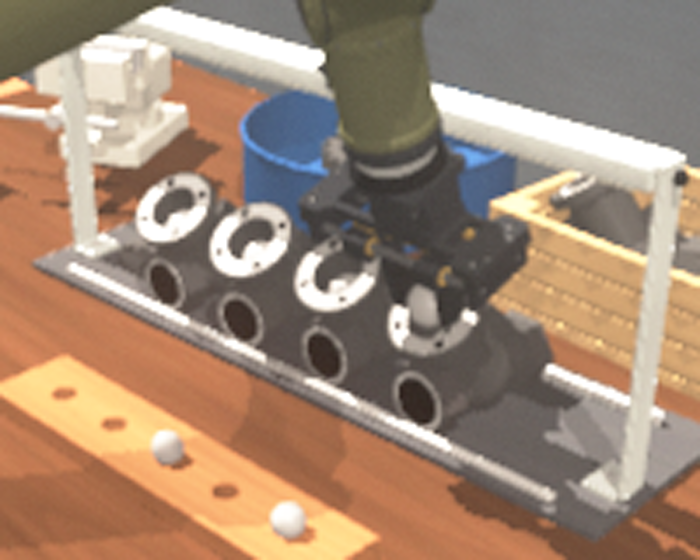

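The last ball is at the mouth, at about (425,305) in the zoomed view. Both small balls are undisturbed at (167,447) and (288,520). Releasing.

>>> arm_command:
  plan:
    - [0.056, 0, 0, 0, 0]
    - [0.056, 0, 0, 0, 0]
    - [0.056, 0, 0, 0, 0]

```text
clock: 24.0
tool_pos: [0.6452, -0.1357, 0.125]
eef_rot: [-0.014, 0.581, 0.039, 0.813]
contact_force: [-0.6, 0.1, -0.6]
opening: 0.636
```

>>> arm_command:
  plan:
    - [0.056, -0.04, 0, 0, 0]
    - [0.056, -0.03, 0, -0.02, 0]
    - [0.056, -0.02, 0, -0.045, 0]
    - [0.056, -0.02, 0, -0.045, 0]
    - [0.056, 0, 0, 0, 0]
    - [0.056, 0, 0, 0, 0]

```text
clock: 24.75
tool_pos: [0.5069, -0.1485, 0.1936]
eef_rot: [-0.014, 0.581, 0.039, 0.813]
contact_force: [-0.4, 0.8, 0.8]
opening: 0.64
```

```bash
python3 st.py; python3 look.py 8; python3 - <<'E'
from h import *
p,d=r.snapshot("top"); P=cloud("top",d)
# top point of each ball in its port: highest-z cluster near expected
for n,m in enumerate([(.6215,.190),(.6300,.082),(.6435,-.0245),(.6483,-.1365)]):
    home=np.array([m[0]+.0143*.996,m[1]+.0143*.084,.0888])
    u,v=proj("top",home+[-.004,0,.018]); q=P[int(round(v))-2:int(round(v))+3,int(round(u))-2:int(round(u))+3].reshape(-1,3)
    dist=np.linalg.norm(q-home,axis=1); print(n+1,"dist of seen surface from home centre (mm; 19 expected)",np.round(np.sort(dist)[[2,12,22]]*1000,1))
E
```

```text
t 24.75 q [ 1.0207  0.9302 -1.3665  2.1569  1.4012  0.876   0.5245] pos [ 0.5069 -0.1485  0.1936] open 0.05639203610207021 F [-0.3772  0.7711  0.7605]
X [ 0.3216  0.0464 -0.9457] Y [-0.079   0.9966  0.022 ] Z [0.9436 0.0677 0.3242] tilt deg 18.96313703775071
side tip px (zoomed) [316.93564693 287.04519904] ball [314.4491867  278.28945106]
top tip px (zoomed) [482.67576348 286.80804921] ball [484.12151604 288.34509987]
1 dist of seen surface from home centre (mm; 19 expected) [13.  18.5 23.1]
2 dist of seen surface from home centre (mm; 19 expected) [13.9 17.1 19.5]
3 dist of seen surface from home centre (mm; 19 expected) [14.1 18.2 23.1]
4 dist of seen surface from home centre (mm; 19 expected) [12.1 16.9 21.1]
```

View pics/top8.png

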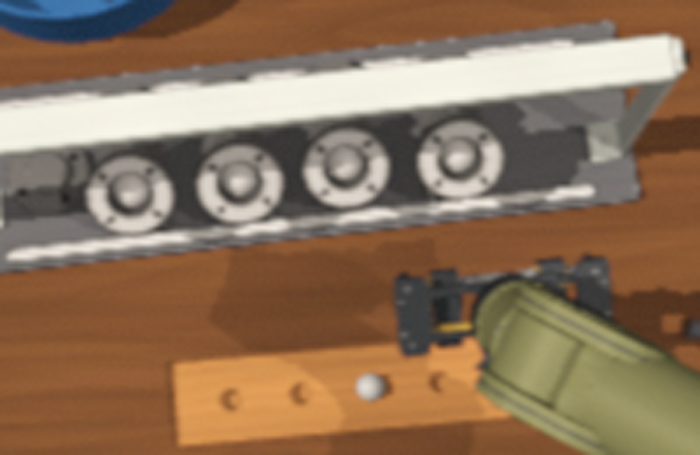

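View pics/side8.png

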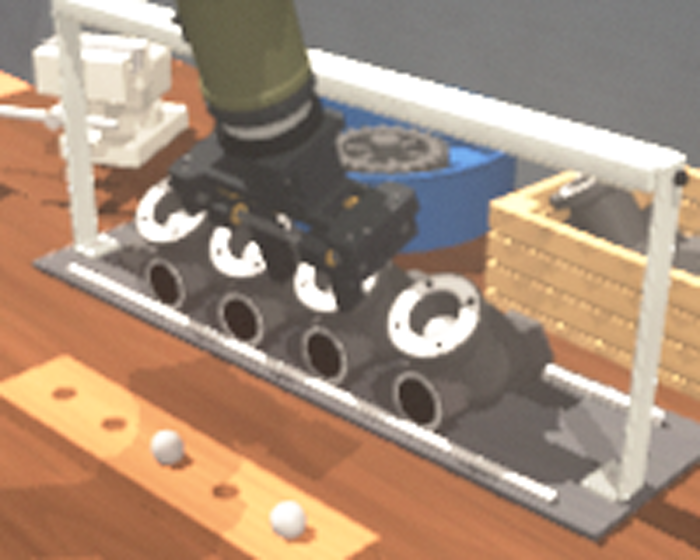

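All four ports now show a ball sitting the same way, and both small balls are in their hollows. The hand is clear of everything, so I'm handing in.

```bash
python3 -c "
from plant import r
print(r.finish_job())"
```

```text
the job is handed in; nothing more can be done
None
```

The three empty valve bodies (1st, 3rd and 4th from the robot's left) each got one 38 mm ball. I handed the job in at about 25 s of the 54 s allowed; no verdict is reported.

- **Method:** The moves cannot tilt the hand, and a vertical hand would have met the lamp bar. I pushed the arm against its joint limits in free air until the tool leaned about 20° towards the robot. I then let each ball go about 16 mm above the flange face at its port.
- **Checks that held:** In the top view all four balls look alike in their ports. The two small balls stand in their hollows. The body that already had a ball was not touched. The bystanders in the side and top views looked unmoved, but I did not measure them.
- **Weaker check:** The depth check on each ball's position against its home point was coarse. The median was 17–18.5 mm from the home point to the ball surface, where 19 mm is ideal, with a spread of 12–23 mm. It agrees with the balls being home, but does not prove it to the millimetre.
- **Possible concern:** Joints 3, 5 and 6 sat on their range limits at times, reading up to about 0.004 rad past the rounded figures given (for example -1.4735 against -1.47). The motion never stopped for it, but I could not confirm those readings count as inside the range.

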